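# Pack and latch the specimen carrier

### The job

Lay the green separator sheet flat in the blue carrier, on top of the red vial caps, with its white finger tab upwards; then set the loaded white vial rack on its feet fully down on the sheet, and finally swing the carrier's wire bail over until its bar rests home in both red catches. Keep the loaded rack upright while you carry it, and do not push or knock over the three specimen jars standing by.

Things in the scene. Friction and masses are not known exactly. Their poses are not given: they have to be found in the camera images.
- carrier: Fixed blue open-topped box, outside 122 (x) x 160 (y) x 85 mm high, walls 5 mm. It already holds the lower layer: red vial caps, their tops a level support 50 mm above its underside. Origin: centre of its underside, on the table; x points from the catches (robot side) to the hinge, y along the hinge line, z up. Steel hinge ears at x = 55, y = +-82 mm reach up to 107 mm.
- bail (a joint): Angle (rad) of the U-shaped wire bail: 0 = closed, level over the carrier, cross bar home in both catches (hard stop); grows as it swings up and back; 1.57 = upright; stop at 2.1. Starts open, 1.7 to 2.05. Its stiff hinge (about 0.14 N m, some 1.5 N at the bar) keeps it where it is left. Its 8 mm legs run at carrier y = +-88 mm.
- bail_grip (a point): Middle of the bail's cross bar, on its axis, 105 mm from the hinge line. The bar runs along the carrier's y; its yellow sleeve is 14 mm thick, 70 mm long, the bar beyond 8 mm thick. Closed, it lies 98 mm above the table at carrier x = -50 mm, 2 mm clear of a seated rack's deck; it cannot close on a rack that sits too high.
- bail_hinge (a point): Point on the bail's hinge line, midway between the ears: carrier x = +55, y = 0, z = 98 mm. The hinge line is the carrier's y axis.
- stand: Fixed aluminium drying stand: a panel (124 mm up the slope x 150 mm wide) sloping 0.6 rad (34 degrees) from level, rising along its +x, with two 12 mm lips at the low edge. Origin: on the table under the panel's middle, where its upper face is 50 mm high; highest point 86 mm.
- sheet: Loose green sheet, 102 (x) x 140 (y) x 5 mm, about 80 g, with a white finger tab upright in the middle: 10 mm thick in x, 40 long in y, 22 high above the sheet. Origin: centre of its underside; z through the tab. Starts lying on the stand's slope against the lips, z square to the slope, x up the slope. It may be laid either way round.
- sheet_grip (a point): Middle of the sheet's tab, 16 mm above the sheet's underside; axes as the sheet's.
- rack: Loose loaded white vial rack, 100 (x) x 130 (y) mm, about 250 g: end panels (feet) 26 mm high at y = +-60 mm, 8 mm deck (top at 34 mm), black upright handle in the middle, 12 mm thick in x, 40 long in y, from 34 up to 74 mm. Fixed vials at y = +-49 mm, up to 51 mm. Hollow below: clears the sheet's tab. Origin: centre of underside; z up. Starts on the dock; may go in either way round.
- rack_grip (a point): Point in the rack's handle, 58 mm above its underside; axes as the rack's.
- dock: Fixed grey plate 150 x 170 x 6 mm, on which the rack starts. Origin: centre of its underside.
- jar_a: Bystander: specimen jar with red cap, 44 mm across, 72 mm high, 90 g, standing loose beside the carrier's +y wall. Origin: centre of its underside.
- jar_b: Bystander: a like jar, beside the carrier's -y wall.
- jar_c: Bystander: a like jar, just beyond the dock plate.
- catch_left (a point): Seat of the bar in the red forked catch outside the carrier's +y wall: carrier x = -50, y = 84, z = 98 mm; two prongs, 106 mm high, 16 mm apart in x, open upward.
- catch_right (a point): The like seat in the red catch outside the -y wall: carrier x = -50, y = -84, z = 98 mm.
Not all that is in view belongs to the job. There is more than one size of the sheet; the one meant has the size given above.

How it is judged:
By the outcome, as a careful person would: the job done as asked, in the order asked, and still so for the second after the job is handed in, with the robot touching nothing.
It also fails if it takes over 72 s, if anything falls off the work surface, if the arm or the gripper's body presses on something with over 40 N, if the wrist force passes 120 N, or if a joint passes its speed limit or range.

### The arm

A 6-joint arm with a two-finger parallel gripper is mounted at the origin on the work surface. World frame = base frame: x ahead of the robot, y to its left, z up, the work surface at z = 0. Lengths are in m, angles in degrees, forces in N, time in s.
With the tool pointing down it reaches from about 0.375 to 0.9 m from the base axis. Payload 3.1 kg.
Tool frame: the origin (TCP) lies on the centre line of the jaws, within the pads' length; the fingertips stand 22 mm ahead of it and the grasp point (between the pads) lies 3 mm ahead of it; y points along the fingers, z is the direction in which the jaws open and shut, and the axes are right-handed (so a half turn about y gives the same grasp; the last joint's range is limited). The gripper opens to 87 mm and grips with 3 to 60 N. Pads are 19 mm wide; open, the fingers measure 117 mm over their backs; the gripper's body (75 mm by 190 mm) begins 51 mm behind the grasp point.
Start: joints at [-75.201, 30.224, 82.088, -0, 67.689, -10.227], TCP at [0.264, -0.566, 0.218] pointing down, gripper open.
Joint ranges: [-176.69, 176.69], [-43.24, 126.21], [12.49, 139.97], [-82, 262], [0, 151.66], [-163.58, 163.58]. Speed limits (degrees/s): [159.86, 159.86, 180, 180, 180, 180].

### API

Orientations are given as a 3x3 rotation matrix whose columns are the frame's x, y, z axes.
In Python, from rig import bot gives the robot as it stands.
- The arm moves only by the tool jog_arm, never from a script. Its argument "motion" is one flat list of numbers, 6 for each row, row after row: the shift along the tool's x, y, z in mm, then the turn, a rotation vector about the tool's x, y, z in degrees. A call has 1 to 20 rows; each row is the pose to reach, as a shift and turn from the pose commanded when the call began, along the tool's axes at that moment; what a row does not reach only later rows make up. A row lasts 1/8 s, in which the tool goes at most 62.5 mm and 10.7 degrees, less where a joint would pass 70% of its speed; a pose out of reach is approached as far as the arm can. A call with a gripper value outside its range is refused whole. "gripper" is the opening, from 0 (shut) to 1 (fully open), set as the call begins (left out, the last holds). The fingers move at their own pace and stop on an object; the grip force is fixed at half the most. Time passes only in rows, so rows that repeat a pose let the fingers close. It gives the time, the measured TCP pose, the force and the opening at its end, in the units of the state.
- bot.read_state(): the state, without advancing time (a new reading comes with each control period).
- bot.capture(name): name is "scene" or "side" or "wrist"; returns (picture, depth): 384x512x3 uint8, red, green, blue; 384x512 float32, m along the optical axis (not along the pixel's ray), 0 where there is no reading.
- bot.get_calibration(name): a dict with "mtx" (3x3 intrinsics, pixels), "pose" (4x4, takes a point from camera to world coordinates); the wrist camera has in their place "hand_eye" (4x4, takes a point from camera to tool coordinates, whose origin is the TCP and whose axes are the tool frame's). Camera axes: x right, y up, looking along -z (the intrinsics and any distortion apply to the point x, -y, -z); pixel columns grow to the right and rows downward; lengths in m; the calibration is good to about 2 mm. A picture is of the moment at which its call begins: read the wrist's pose just before it. get_calibration takes no time and is no camera call.
- bot.hand_in(): hands the job in, once; it reports no verdict.
The state is a dict: "time_s": time; "joint_positions": joint angles; "qvel": joint speeds; "tau": joint torques, N m; "position": TCP position; "tcp_rot": TCP orientation; "force": force on the tool from outside, world axes, zero at the start; "moment": the same for the moment, N m; "opening": opening from 0.0 (shut) to 1.0 (fully open).
Only numpy, scipy, OpenCV 4.12 (cv2) and the standard library are available. Lean on these libraries where they do the work, as an engineer would, in place of code of your own. Each camera call takes 0.05 s, during which the arm holds its last target.

## Working session

There is one attempt and no reset: what is moved stays moved. The work goes in short steps, Python scripts to look and compute and a tool call to move; the robot and the scene stay as the last step left them, time stands still between calls to the robot, and variables do not carry over. Pictures are saved under pics/ and viewed, and the job is handed in when it is done.

Besides the shell and the picture viewer there is one more tool, called after "Emit:" as a command line: name --argument value ..., lists and objects as JSON in quotes. jog_arm: Moves the arm, as the interface text tells. Its arguments: {"type":"object","properties":{"motion":{"type":"array","items":{"type":"number"}},"gripper":{"type":"number"}},"required":["motion"]}

```bash
ls; mkdir -p pics; python3 - <<'E'
from rig import bot
import cv2,numpy as np
print(bot.read_state())
for n in ("scene","side","wrist"):
    c=bot.get_calibration(n);print(n,{k:np.round(v,4).tolist() if not isinstance(v,str) else v for k,v in c.items()})
    p,d=bot.capture(n);cv2.imwrite(f"pics/{n}0.png",p[:,:,::-1]);np.save(f"{n}0.npy",d)
E
```

```text
pics
{'time_s': 0.0, 'joint_positions': array([-7.51993664e+01,  3.02780629e+01,  8.21555683e+01,  3.08422197e-04,
        6.76889723e+01, -1.02282186e+01]), 'qvel': array([-0.05380291, -0.03362102,  0.07204203, -0.05633373, -0.00085374,
       -0.01083023]), 'tau': array([ 1.22351361e-03, -4.40038705e+01, -1.76591384e+01,  6.34181849e-02,
        5.81452344e-02, -1.50739511e-04]), 'position': array([ 0.26425035, -0.56558029,  0.21688587]), 'tcp_rot': array([[-9.06095827e-01, -5.41819307e-04,  4.23072167e-01],
       [-4.23072339e-01,  2.07010645e-03, -9.06093544e-01],
       [-3.84865445e-04, -9.99997711e-01, -2.10494358e-03]]), 'force': array([0.40917397, 0.13710966, 0.27647215]), 'moment': array([-0.03823803,  0.0031314 ,  0.01039623]), 'opening': 0.9997440356780507}
scene {'mtx': [[401.0496, 0.0, 254.0255], [0.0, 401.0496, 197.5144], [0.0, 0.0, 1.0]], 'pose': [[0.638, -0.4765, 0.6049, 1.2165], [0.7701, 0.3971, -0.4993, -0.7037], [-0.0023, 0.7843, 0.6203, 0.8092], [0.0, 0.0, 0.0, 1.0]]}
side {'mtx': [[465.0003, 0.0, 250.7224], [0.0, 465.0003, 187.373], [0.0, 0.0, 1.0]], 'pose': [[-0.9954, 0.0677, -0.0682, 0.4206], [-0.0941, -0.5424, 0.8349, 1.0145], [0.0195, 0.8374, 0.5462, 0.8305], [0.0, 0.0, 0.0, 1.0]]}
wrist {'mtx': [[294.6952, 0.0, 254.9852], [0.0, 294.6952, 189.4805], [0.0, 0.0, 1.0]], 'hand_eye': [[-0.001, -0.9665, -0.2568, -0.0695], [0.0004, 0.2568, -0.9665, -0.1657], [1.0, -0.0011, 0.0001, 0.0004], [0.0, 0.0, 0.0, 1.0]]}
```

View pics/scene0.png

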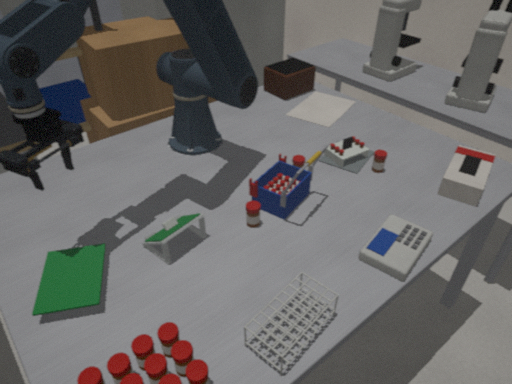

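View pics/side0.png

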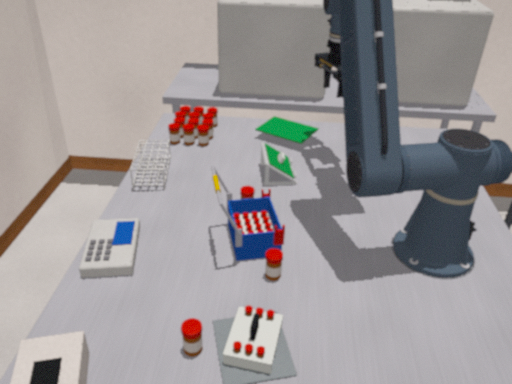

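View pics/wrist0.png

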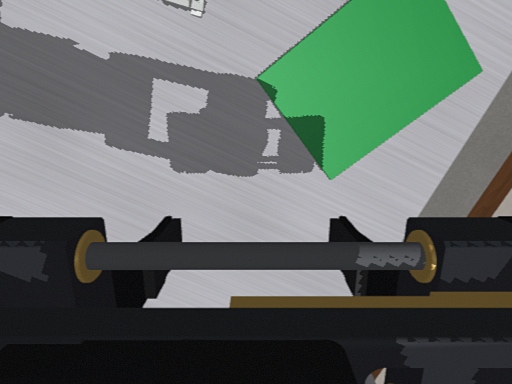

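The scene view shows the carrier at about (281,188), the stand with the sheet at (175,230), the rack at (348,150), and jars at (253,213), (299,163) and (380,160). The large green sheet at (72,278) is a decoy. Next I'll build a fused top-down map from both cameras.

```bash
cat > h.py <<'E'
import numpy as np,cv2
from rig import bot
def cloud(n,d,pose=None):
    c=bot.get_calibration(n);K=c["mtx"];P=c["pose"] if pose is None else pose
    v,u=np.mgrid[0:d.shape[0],0:d.shape[1]]
    dist=c.get("dist",None)
    x=(u-K[0,2])/K[0,0]*d;y=(v-K[1,2])/K[1,1]*d
    p=np.stack([x,-y,-d,np.ones_like(d)],-1)@np.asarray(P).T
    p=p[...,:3];p[d<=0]=np.nan
    return p
def wpose(st):
    T=np.eye(4);T[:3,:3]=st["tcp_rot"];T[:3,3]=st["position"];return T@bot.get_calibration("wrist")["hand_eye"]
def top(clouds,x0,x1,y0,y1,res,zmin=0.003,zmax=.3):
    H=int((x1-x0)/res);W=int((y1-y0)/res)
    im=np.zeros((H,W,3),np.uint8);zz=np.full((H,W),-1.)
    for p,c in clouds:
        p=p.reshape(-1,3);c=c.reshape(-1,3)
        m=np.isfinite(p[:,0])&(p[:,2]>zmin)&(p[:,2]<zmax)
        p=p[m];c=c[m]
        i=((x1-p[:,0])/res).astype(int);j=((y1-p[:,1])/res).astype(int)
        ok=(i>=0)&(i<H)&(j>=0)&(j<W)
        for a,b,z,cc in zip(i[ok],j[ok],p[ok,2],c[ok]):
            if z>zz[a,b]: zz[a,b]=z;im[a,b]=cc
    return im,zz
E
python3 - <<'E'
from h import *
print({k:np.round(v,5).tolist() if not isinstance(v,str) else v for k,v in bot.get_calibration("scene").items() if k!="pose"})
cl=[]
for n in("scene","side"):
    d=np.load(n+"0.npy");p=cloud(n,d);im=cv2.imread(f"pics/{n}0.png");cl.append((p,im))
    np.save(n+"_p.npy",p)
    # table check
    m=np.isfinite(p[...,2])&(abs(p[...,2])<.02)&(abs(p[...,0]-.6)<.3)&(abs(p[...,1])<.5)
    print(n,m.sum(),np.median(p[...,2][m]))
for k,(p,im) in enumerate(cl):
    t,z=top([(p,im)],.3,.9,-.5,.5,.002,zmin=-.02)
    t=cv2.resize(t,None,fx=1.5,fy=1.5,interpolation=cv2.INTER_NEAREST)
    cv2.imwrite(f"pics/top{k}.png",t)
for n in("scene","side"):
    i=cv2.imread(f"pics/{n}0.png")
i=cv2.imread("pics/scene0.png")[120:270,120:400];cv2.imwrite("pics/sc_c.png",cv2.resize(i,None,fx=2.8,fy=2.8,interpolation=cv2.INTER_CUBIC))
i=cv2.imread("pics/side0.png")[130:380,150:330];cv2.imwrite("pics/si_c.png",cv2.resize(i,None,fx=2.4,fy=2.4,interpolation=cv2.INTER_CUBIC))
E
```

```text
{'mtx': [[401.04957, 0.0, 254.0255], [0.0, 401.04957, 197.51442], [0.0, 0.0, 1.0]]}
scene 38606 0.0009454113481972559
side 42273 0.0012488312648674116
```

View pics/top0.png

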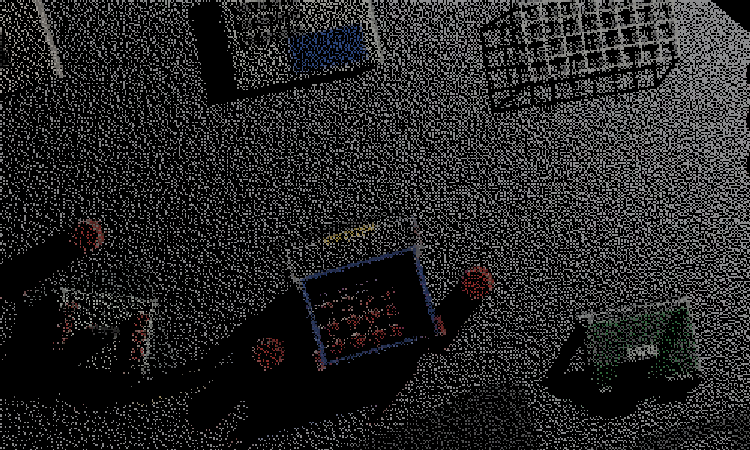

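View pics/top1.png

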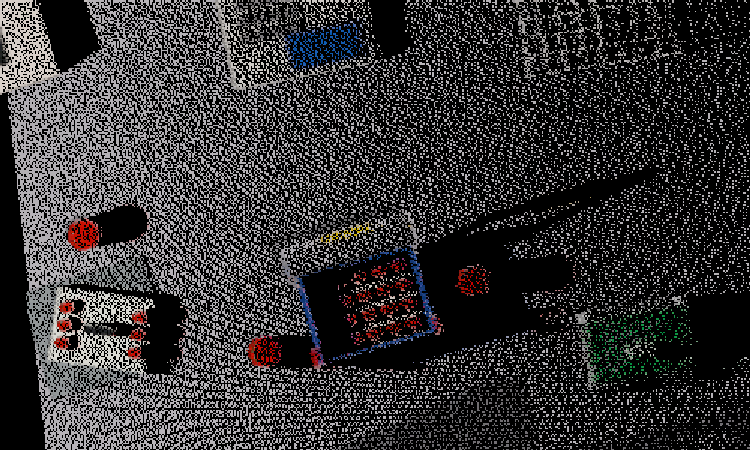

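View pics/sc_c.png

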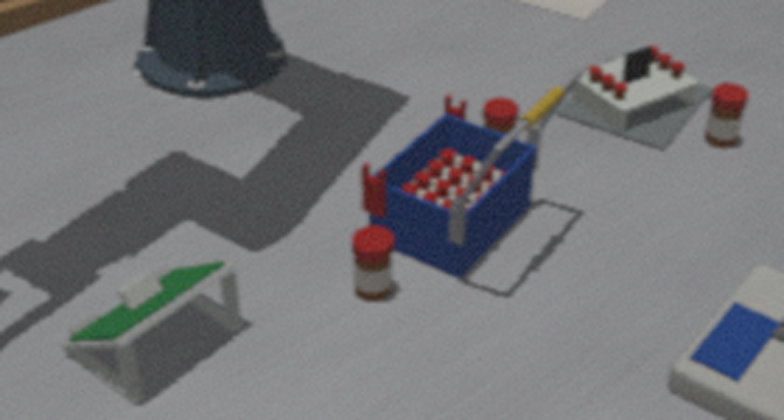

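View pics/si_c.png

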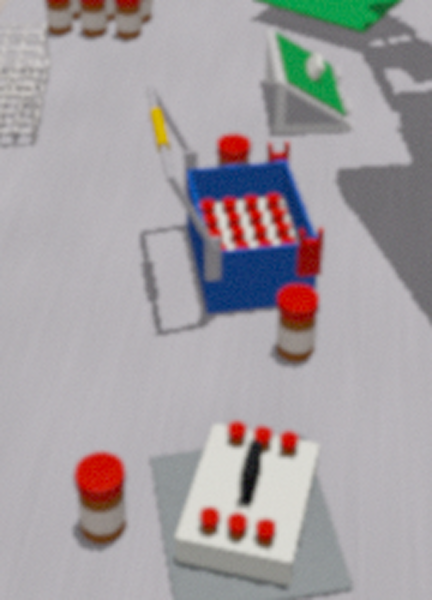

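The top maps put the carrier near (0.49, 0.01) with yaw about 14°, the rack near (0.46, 0.36) and the sheet on the stand near (0.44, -0.35). Next I'll fit each pose.

```bash
cat > fit.py <<'E'
from h import *
for n in("scene","side"):
    p=np.load(n+"_p.npy");im=cv2.imread(f"pics/{n}0.png");hsv=cv2.cvtColor(im,cv2.COLOR_BGR2HSV)
    H,S,V=[hsv[...,i].astype(int) for i in range(3)]
    def sel(m,x,y,z):
        m=m&(p[...,0]>x[0])&(p[...,0]<x[1])&(p[...,1]>y[0])&(p[...,1]<y[1])&(p[...,2]>z[0])&(p[...,2]<z[1]);return p[m]
    def rect(q,s):
        r=cv2.minAreaRect((q[:,:2]*1000).astype(np.float32));print(n,s,len(q),"c",np.round(r[0],1),"size",np.round(r[1],1),"ang",round(r[2],2),"zmed",round(np.median(q[:,2])*1000,1))
    b=sel((H>100)&(H<130)&(S>100),(.38,.62),(-.12,.14),(.075,.095));rect(b,"carrier rim")
    g=sel((H>50)&(H<80)&(S>100),(.35,.55),(-.5,-.2),(.01,.12))
    c=g.mean(0);u,s,vt=np.linalg.svd(g-c);nrm=vt[2]*np.sign(vt[2][2]);print("  sheet c",c.round(4),"n",nrm.round(3),"tilt",np.arccos(nrm[2]).round(3),"az",np.degrees(np.arctan2(-nrm[1],-nrm[0])).round(2),"rms",s[2]/len(g)**.5)
    xs=np.array([-nrm[0],-nrm[1],0]);xs/=np.linalg.norm(xs);xs=xs-nrm*(xs@nrm);xs/=np.linalg.norm(xs);ys=np.cross(nrm,xs)
    q=np.stack([(g-c)@xs,(g-c)@ys],-1);print("  inplane ext",np.percentile(q,[0.5,99.5],axis=0).round(4).tolist());rect(np.c_[q,q[:,0]],"sheet inplane")
    w=sel((S<40)&(V>150),(.39,.54),(.26,.44),(.030,.047));
    if len(w)>10: rect(w,"rack deck")
    k=sel((V<70),(.39,.54),(.26,.44),(.05,.1))
    if len(k)>5: rect(k,"handle"); print("  zmax",k[:,2].max(), k.mean(0).round(4))
    y=sel((H>15)&(H<35)&(S>120),(.45,.7),(-.1,.15),(.1,.25))
    print("  yellow",len(y),y.mean(0).round(4), np.ptp(y,axis=0).round(3))
    for nm,xx,yy in(("a",(.38,.47),(.11,.19)),("b",(.48,.57),(-.19,-.09)),("c",(.53,.65),(.34,.44))):
        r=sel(((H<8)|(H>172))&(S>120),xx,yy,(.064,.08))
        if len(r)>5: (cx,cy),rad=cv2.minEnclosingCircle((r[:,:2]*1000).astype(np.float32));print("  jar",nm,len(r),round(cx,1),round(cy,1),round(rad,1),"z",np.median(r[:,2]).round(4))
E
python3 fit.py
```

```text
scene carrier rim 329 c [490.1   8.9] size [124.2 164.6] ang 15.77 zmed 82.5
  sheet c [ 0.4485 -0.3628  0.063 ] n [-0.555 -0.097  0.826] tilt 0.598 az 9.89 rms 0.0005066398312031418
  inplane ext [[-0.0569, -0.0602], [0.0388, 0.0735]]
scene sheet inplane 294 c [-9.6  7.3] size [ 97.6 135.5] ang 0.37 zmed 4.9
scene rack deck 210 c [459.  360.7] size [128.  100.4] ang 86.04 zmed 41.0
scene handle 74 c [460.4 362.4] size [43.3 13.1] ang 81.75 zmed 68.0
  zmax 0.08162642609095572 [0.4613 0.3589 0.0678]
  yellow 54 [0.5888 0.0329 0.1996] [0.024 0.064 0.006]
  jar a 77 429.9 138.2 21.6 z 0.0723
  jar b 129 523.9 -135.4 22.1 z 0.0722
  jar c 76 589.8 383.1 22.5 z 0.0724
side carrier rim 388 c [494.   10.5] size [121.5 166.7] ang 15.84 zmed 82.3
  sheet c [ 0.4414 -0.3414  0.0572] n [-0.555 -0.099  0.826] tilt 0.598 az 10.11 rms 0.0012149800593465967
  inplane ext [[-0.052, -0.0793], [0.0446, 0.058]]
side sheet inplane 317 c [-2.9 -8.6] size [ 99.4 142.9] ang 0.44 zmed 5.5
side rack deck 1820 c [460.5 365.3] size [133.  100.3] ang 82.23 zmed 41.1
side handle 108 c [458.4 368. ] size [37.6  8.2] ang 82.11 zmed 79.1
  zmax 0.0834782997518777 [0.459  0.3741 0.0737]
  yellow 69 [0.5887 0.0375 0.2   ] [0.024 0.119 0.038]
  jar a 194 431.7 147.3 22.9 z 0.0727
  jar b 107 525.3 -130.4 22.3 z 0.072
  jar c 312 586.9 388.9 21.4 z 0.073
```

```bash
cat >> h.py <<'E'
from scipy.spatial.transform import Rotation as Ro
def Rz(a): return Ro.from_euler('z',a,degrees=True).as_matrix()
def Rdown(yaw):  # jaws along carrier -y of given yaw, tool down
    return Rz(yaw)@np.array([[-1,0,0],[0,0,-1],[0,-1,0]],float)
def Rtilt(yaw,t):  # tool y = -n of plane tilted t rising along yaw
    n=np.array([-np.sin(t),0,np.cos(t)]);y=-n;z=np.array([0,-1,0.]);x=np.cross(y,z)
    return Rz(yaw)@np.stack([x,y,z],1)
def go(R,p,st=None):
    st=st or bot.read_state();R0=st["tcp_rot"]
    s=R0.T@(np.asarray(p)-st["position"])*1000;r=Ro.from_matrix(R0.T@R).as_rotvec(degrees=True)
    print("shift",s.round(1).tolist(),"turn",r.round(2).tolist(),"rows",np.linalg.norm(s)/62.5,np.linalg.norm(r)/10.7)
    return s,r
E
python3 - <<'E'
from h import *
R=Rtilt(10,.6);n=-R[:,1]
go(R,np.array([.440,-.353,.0566])+n*.15)
E
```

```text
shift [-167.4, 36.9, -140.3] turn [4.6, 14.54, 34.17] rows 3.544577404174659 3.4973751607456736
```

Emit:
jog_arm --motion '[-42,9,-35,1.1,3.6,8.5,-84,18,-70,2.3,7.2,17,-126,28,-105,3.4,10.9,25.6,-167,37,-140,4.6,14.5,34.2,-167,37,-140,4.6,14.5,34.2,-167,37,-140,4.6,14.5,34.2,-167,37,-140,4.6,14.5,34.2,-167,37,-140,4.6,14.5,34.2]' --gripper 0.7

```text
time_s: 1.15
position: [0.3568, -0.3705, 0.1813]
tcp_rot: [[-0.812, 0.557, 0.175], [-0.147, 0.095, -0.985], [-0.565, -0.825, 0.005]]
force: [0.1, -0.0, 0.4]
opening: 0.7
```

```bash
cat > snap.py <<'E'
from h import *
import sys,pickle
k=sys.argv[1];st=bot.read_state();p,d=bot.capture("wrist")
cv2.imwrite(f"pics/w{k}.png",p[:,:,::-1]);np.save(f"w{k}.npy",d);pickle.dump({a:np.array(b) for a,b in st.items()},open(f"w{k}.pkl","wb"))
print(st["time_s"],st["position"].round(4),st["tcp_rot"].round(3).tolist(),st["force"].round(1),st["opening"])
E
python3 snap.py 1; python3 -c "
from h import *
go(Rtilt(10,.6),np.array([.440,-.353,.0566])-.15*Rtilt(10,.6)[:,1])"
```

```text
1.15 [ 0.3568 -0.3705  0.1813] [[-0.812, 0.557, 0.175], [-0.147, 0.095, -0.985], [-0.565, -0.825, 0.005]] [ 0.1 -0.   0.4] 0.699811596253939
shift [0.2, 0.8, -2.4] turn [-0.15, 0.18, -0.02] rows 0.04037087350056209 0.021965789785839324
```

View pics/w1.png

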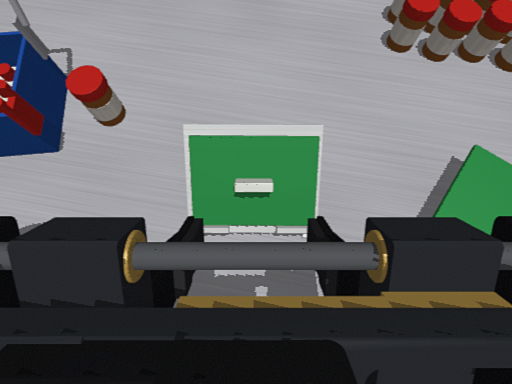

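The wrist view shows the green sheet square between the fingers, with its white tab at (254,185). Next I'll measure it in tool coordinates.

```bash
cat > sheet.py <<'E'
from h import *
import pickle,sys
k=sys.argv[1];st=pickle.load(open(f"w{k}.pkl","rb"));d=np.load(f"w{k}.npy");im=cv2.imread(f"pics/w{k}.png")
T=cloud("wrist",d,bot.get_calibration("wrist")["hand_eye"])  # tool coords
hsv=cv2.cvtColor(im,cv2.COLOR_BGR2HSV);m=(abs(hsv[...,0].astype(int)-65)<15)&(hsv[...,1]>100)
m[:, :150]=0;m[:,360:]=0
g=T[m];g=g[np.isfinite(g[:,0])]*1000
A=np.c_[g[:,0],g[:,2],np.ones(len(g))];co=np.linalg.lstsq(A,g[:,1],rcond=None)[0];print("plane y=ax+bz+c",co.round(4),"deg",np.degrees(np.arctan(co[:2])).round(2))
r=cv2.minAreaRect(g[:,[0,2]].astype(np.float32));print("green rect(x,z)",r,len(g))
mm=np.isfinite(T[...,0])&(T[...,1]*1000<co[2]-16)&(T[...,1]*1000>co[2]-28)&(hsv[...,1]<60);mm[:120]=0;mm[215:]=0;mm[:,200:310]&=True;mm[:,:200]=0;mm[:,310:]=0
q=T[mm]*1000;print("tab",len(q),np.median(q[:,1]),cv2.minAreaRect(q[:,[0,2]].astype(np.float32)))
E
python3 sheet.py 1
```

```text
plane y=ax+bz+c [7.000000e-03 1.600000e-03 1.506753e+02] deg [0.4  0.09]
green rect(x,z) ((7.258975982666016, -1.3049468994140625), (101.66265106201172, 138.67977905273438), 0.022531753405928612) 10454
tab 386 129.38932518037353 ((6.486533164978027, -1.727670669555664), (39.41920852661133, 9.956511497497559), 89.99457550048828)
```

Emit:
jog_arm --motion '[7,40,-1.5,0,0,0,7,80,-1.5,0,0,0,7,105,-1.5,0,0,0,7,118,-1.5,0,0,0,7,124,-1.5,0,0,0,7,124,-1.5,0,0,0,7,124,-1.5,0,0,0]'

```text
time_s: 2.08
position: [0.4195, -0.3569, 0.0753]
tcp_rot: [[-0.812, 0.557, 0.174], [-0.145, 0.096, -0.985], [-0.565, -0.825, 0.003]]
force: [0.2, -0.1, 1.4]
opening: 0.702
```

Emit:
jog_arm --motion '[0,0,0,0,0,0,0,0,0,0,0,0,0,0,0,0,0,0,0,0,0,0,0,0,0,0,0,0,0,0,0,0,0,0,0,0]' --gripper 0.3

```text
time_s: 2.82
position: [0.4196, -0.3562, 0.0746]
tcp_rot: [[-0.812, 0.557, 0.174], [-0.145, 0.097, -0.985], [-0.565, -0.825, 0.002]]
force: [0.2, 0.0, -0.1]
opening: 0.305
```

```bash
python3 snap.py 2
```

```text
2.825 [ 0.4196 -0.3562  0.0746] [[-0.812, 0.557, 0.174], [-0.145, 0.097, -0.985], [-0.565, -0.825, 0.002]] [ 0.2  0.  -0.1] 0.3051288481193639
```

View pics/w2.png

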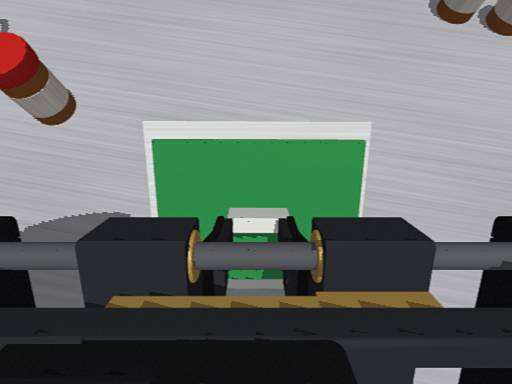

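```bash
python3 sheet.py 2; python3 - <<'E'
from h import *
im=cv2.imread("pics/w2.png")[190:310,170:340];cv2.imwrite("pics/w2c.png",cv2.resize(im,None,fx=4,fy=4,interpolation=cv2.INTER_CUBIC))
T=cloud("wrist",np.load("w2.npy"),bot.get_calibration("wrist")["hand_eye"])*1000
for v in range(200,300,6): print(v,[tuple(T[v,u].round(0)) for u in (222,240,258,276,294)])
E
```

```text
plane y=ax+bz+c [ 1.0000e-02 -1.0000e-03  2.6015e+01] deg [ 0.57 -0.05]
green rect(x,z) ((-0.66168212890625, 2.316680908203125), (138.82862854003906, 101.64309692382812), 89.94348907470703) 16818
tab 0 nan ((0.0, 0.0), (0.0, 0.0), 0.0)
200 [(np.float64(-10.0), np.float64(27.0), np.float64(-22.0)), (np.float64(-10.0), np.float64(27.0), np.float64(-10.0)), (np.float64(-10.0), np.float64(26.0), np.float64(2.0)), (np.float64(-10.0), np.float64(27.0), np.float64(15.0)), (np.float64(-10.0), np.float64(27.0), np.float64(27.0))]
206 [(np.float64(-6.0), np.float64(27.0), np.float64(-22.0)), (np.float64(-6.0), np.float64(27.0), np.float64(-10.0)), (np.float64(-6.0), np.float64(28.0), np.float64(2.0)), (np.float64(-6.0), np.float64(26.0), np.float64(15.0)), (np.float64(-6.0), np.float64(27.0), np.float64(27.0))]
212 [(np.float64(-2.0), np.float64(27.0), np.float64(-22.0)), (np.float64(-5.0), np.float64(16.0), np.float64(-9.0)), (np.float64(-5.0), np.float64(16.0), np.float64(2.0)), (np.float64(-5.0), np.float64(16.0), np.float64(14.0)), (np.float64(-2.0), np.float64(27.0), np.float64(27.0))]
21
[... 3134 characters left out ...]
), np.float64(-53.0), np.float64(17.0))]
284 [(np.float64(3.0), np.float64(-53.0), np.float64(-14.0)), (np.float64(57.0), np.float64(31.0), np.float64(-11.0)), (np.float64(58.0), np.float64(32.0), np.float64(3.0)), (np.float64(58.0), np.float64(32.0), np.float64(16.0)), (np.float64(4.0), np.float64(-52.0), np.float64(18.0))]
290 [(np.float64(6.0), np.float64(-53.0), np.float64(-14.0)), (np.float64(71.0), np.float64(43.0), np.float64(-12.0)), (np.float64(71.0), np.float64(44.0), np.float64(3.0)), (np.float64(71.0), np.float64(44.0), np.float64(17.0)), (np.float64(7.0), np.float64(-53.0), np.float64(18.0))]
296 [(np.float64(-23.0), np.float64(-100.0), np.float64(-8.0)), (np.float64(-23.0), np.float64(-99.0), np.float64(-3.0)), (np.float64(-23.0), np.float64(-100.0), np.float64(1.0)), (np.float64(-23.0), np.float64(-100.0), np.float64(6.0)), (np.float64(-23.0), np.float64(-100.0), np.float64(11.0))]
  return _methods._mean(a, axis=axis, dtype=dtype,
  ret = ret.dtype.type(ret / rcount)
```

View pics/w2c.png

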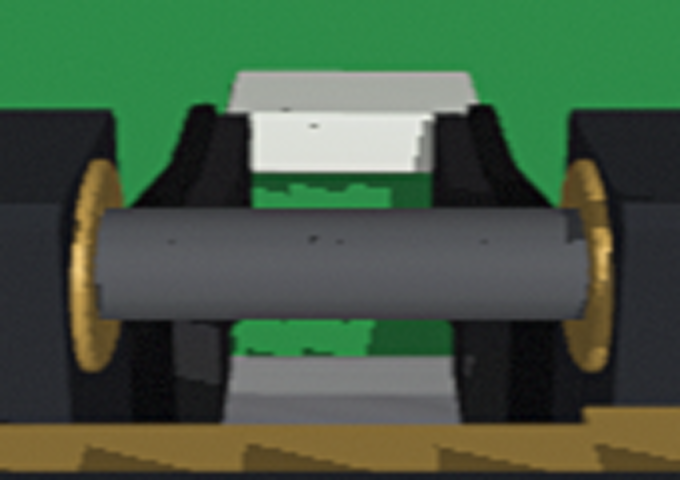

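Emit:
jog_arm --motion '[0,0,0,0,0,0,0,0,0,0,0,0,0,0,0,0,0,0,0,0,0,0,0,0]' --gripper 0

```text
time_s: 3.38
position: [0.4196, -0.3563, 0.0746]
tcp_rot: [[-0.812, 0.557, 0.174], [-0.145, 0.097, -0.985], [-0.565, -0.825, 0.002]]
force: [-0.4, -1.2, -0.0]
opening: 0.017
```

```bash
python3 snap.py 3
```

```text
3.375 [ 0.4196 -0.3563  0.0746] [[-0.812, 0.557, 0.174], [-0.145, 0.097, -0.985], [-0.565, -0.825, 0.002]] [-0.4 -1.2 -0. ] 0.016893310724338827
```

View pics/w3.png

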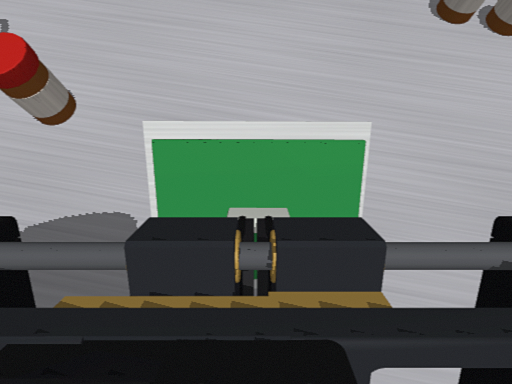

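```bash
python3 - <<'E'
from h import *
st=bot.read_state()
for n,c in(("side",(100,200,210,330)),("scene",(160,270,100,250))):
    p,d=bot.capture(n);cv2.imwrite(f"pics/{n}3.png",p[:,:,::-1]);np.save(n+"3.npy",d)
    P=cloud(n,d);q=(P-st["position"])@st["tcp_rot"]*1000
    m=(abs(q[...,0])<25)&(abs(q[...,2])<45)&(q[...,1]>-90)&(q[...,1]<35)
    hsv=cv2.cvtColor(p,cv2.COLOR_RGB2HSV);m&=(hsv[...,2]<110)&(hsv[...,1]<120)
    for a in range(-90,35,10):
        k=m&(q[...,1]>=a)&(q[...,1]<a+10);print(n,a,k.sum(),np.nanpercentile(q[k],[5,50,95],axis=0).round(0).tolist() if k.sum()>3 else "")
    i=p[c[0]:c[1],c[2]:c[3],::-1];cv2.imwrite(f"pics/{n}3c.png",cv2.resize(i,None,fx=5,fy=5,interpolation=cv2.INTER_CUBIC))
E
```

```text
side -90 3 
side -80 1 
side -70 7 [[-19.0, -69.0, -25.0], [-15.0, -63.0, -13.0], [-11.0, -61.0, 8.0]]
side -60 11 [[-17.0, -59.0, -20.0], [-14.0, -54.0, -12.0], [-11.0, -51.0, 6.0]]
side -50 25 [[-16.0, -49.0, -17.0], [-13.0, -45.0, -13.0], [5.0, -41.0, 9.0]]
side -40 23 [[-16.0, -39.0, -19.0], [-9.0, -35.0, -11.0], [5.0, -30.0, 5.0]]
side -30 19 [[-16.0, -30.0, -14.0], [-13.0, -26.0, -8.0], [2.0, -22.0, 4.0]]
side -20 18 [[-16.0, -20.0, -14.0], [-9.0, -16.0, -8.0], [5.0, -12.0, 3.0]]
side -10 11 [[-11.0, -10.0, -13.0], [-2.0, -8.0, -8.0], [4.0, -2.0, -5.0]]
side 0 0 
side 10 0 
side 20 0 
side 30 0 
scene -90 15 [[-22.0, -90.0, -7.0], [-9.0, -83.0, 32.0], [24.0, -80.0, 43.0]]
scene -80 57 [[-17.0, -78.0, -25.0], [-12.0, -74.0, 7.0], [4.0, -71.0, 29.0]]
scene -70 52 [[-14.0, -69.0, -14.0], [-10.0, -65.0, 4.0], [6.0, -61.0, 17.0]]
scene -60 51 [[-14.0, -60.0, -14.0], [-10.0, -55.0, 1.0], [6.0, -51.0, 15.0]]
scene -50 43 [[-14.0, -49.0, -14.0], [-10.0, -45.0, 3.0], [5.0, -41.0, 13.0]]
scene -40 38 [[-13.0, -40.0, -9.0], [-10.0, -35.0, 3.0], [4.0, -30.0, 11.0]]
scene -30 34 [[-13.0, -30.0, -7.0], [-9.0, -25.0, 4.0], [5.0, -21.0, 10.0]]
scene -20 35 [[-14.0, -19.0, -7.0], [-9.0, -15.0, 4.0], [6.0, -10.0, 9.0]]
scene -10 14 [[-12.0, -10.0, -9.0], [-9.0, -8.0, 1.0], [0.0, -6.0, 9.0]]
scene 0 0 
scene 10 0 
scene 20 8 [[-14.0, 22.0, -28.0], [-3.0, 25.0, -0.0], [11.0, 25.0, 24.0]]
scene 30 0
```

View pics/side3c.png

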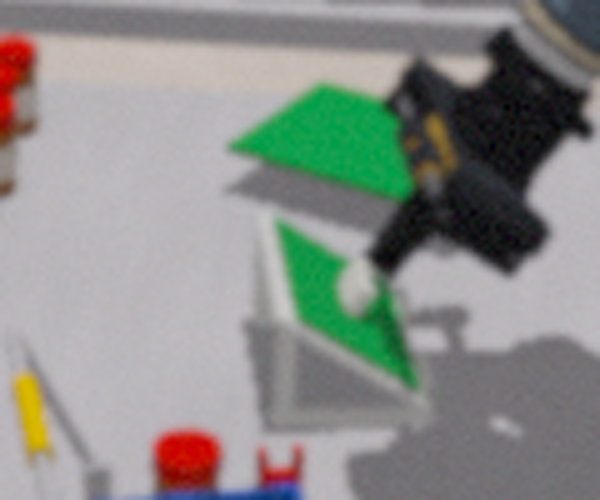

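View pics/scene3c.png

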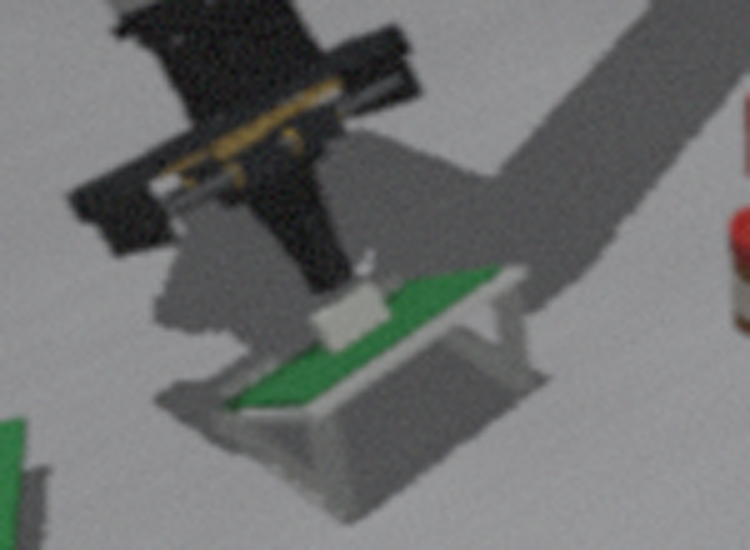

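The fingers shut without touching the tab. Both fixed cameras and the wrist camera put the real fingertips at tool y of about -6 mm, not the stated +22 mm. So the reported TCP sits about 28 mm ahead of where the description says. I'll measure the tip accurately.

```bash
python3 - <<'E'
from h import *
for k in (3,2,1):
    T=cloud("wrist",np.load(f"w{k}.npy"),bot.get_calibration("wrist")["hand_eye"])*1000
    m=(abs(T[...,0])<25)&(abs(T[...,2])<50)&(T[...,1]>-45)&(T[...,1]<3.)
    m[245:]=0
    q=T[m];print(k,len(q),"ymax",np.percentile(q[:,1],[90,95,98,100]).round(1))
    for a in range(-45,3,6):
        s=q[(q[:,1]>=a)&(q[:,1]<a+6)]
        if len(s)>3: print(a,len(s),"x",np.percentile(s[:,0],[2,50,98]).round(1),"z",np.percentile(s[:,2],[2,25,50,75,98]).round(1), "inner",s[s[:,2]<1.5][:,2].max().round(1) if (s[:,2]<1.5).any() else "",s[s[:,2]>1.5][:,2].min().round(1) if (s[:,2]>1.5).any() else "")
E
```

```text
3 749 ymax [-7.4 -5.6 -4.2 -2.9]
-45 4 x [-10.9 -10.6 -10.3] z [-6.5 -6.2 -0.   6.1  6.5] inner -6.1 6.0
-39 71 x [-10.6  -8.8  -8.3] z [-6.8 -4.4  1.9  4.8  7.2] inner -1.5 1.9
-33 165 x [-10.5  -8.7  -5.7] z [-7.  -4.  -0.6  4.   7.4] inner 1.5 1.9
-27 132 x [-10.5  -9.   -8.2] z [-8.  -4.2  1.   5.1  8.4] inner 1.5 2.0
-21 145 x [-10.6  -8.9  -8.2] z [-8.6 -4.9 -1.2  4.8  8.9] inner 1.5 1.5
-15 130 x [-10.7  -8.9  -8.3] z [-8.9 -4.6  1.   5.   9.3] inner 1.0 1.5
-9 101 x [-10.4  -8.9  -8.2] z [-8.9 -4.7 -0.7  5.1  9.1] inner 1.0 1.6
2 1093 ymax [-7.4 -5.3 -4.3  3. ]
-45 11 x [-10.8 -10.4 -10.3] z [-24.1 -21.7 -18.1  21.9  24.6] inner -18.1 20.1
-39 176 x [-10.7 -10.1  -8.3] z [-23.5 -19.9  14.4  20.4  24. ] inner -14.0 14.1
-33 232 x [-10.6  -8.9  -6.1] z [-22.4 -17.7  13.5  18.1  22.8] inner -13.2 13.5
-27 190 x [-10.5  -9.   -4.8] z [-21.6 -17.4 -13.   17.3  21.7] inner -13.0 13.4
-21 171 x [-10.5  -8.9  -1.9] z [-21.4 -16.5  13.3  17.5  21.9] inner -12.9 13.3
-15 167 x [-10.5  -8.7   0.9] z [-21.6 -16.5  13.3  16.3  21.8] inner -13.0 13.3
-9 143 x [-10.4  -8.7   4.2] z [-21.4 -16.2 -13.   16.2  21.5] inner -13.0 13.3
1 1286 ymax [-7.6 -5.5 -4.5 -2.8]
-45 6 x [-10.6 -10.5 -10.3] z [-40.6 -38.9 -36.6  18.5  38.8] inner -36.3 36.8
-39 190 x [-10.6 -10.   -8.3] z [-41.  -36.7   0.2  37.4  41.5] inner -31.0 31.4
-33 257 x [-10.6  -8.9  -5.8] z [-39.2 -34.9  30.5  35.2  40. ] inner -30.2 30.5
-27 220 x [-10.5  -8.9  -3.4] z [-38.5 -33.7 -30.1  34.2  39.1] inner -30.1 30.4
-21 220 x [-10.5  -8.7  -1. ] z [-38.6 -33.   30.5  33.3  38.8] inner -30.0 30.4
-15 214 x [-10.6  -8.6   1.7] z [-38.6 -32.1   0.1  33.   38.7] inner -30.2 30.4
-9 177 x [-10.5  -8.4   4.6] z [-38.3 -31.7 -30.1  31.3  38.5] inner -30.1 30.4
```

Emit:
jog_arm --motion '[0,0,2,0,0,0,0,0,2,0,0,0,0,0,2,0,0,0,0,0,2,0,0,0,0,10,2,0,0,0,0,19,2,0,0,0,0,25,2,0,0,0,0,25,2,0,0,0]' --gripper 0.7

```text
time_s: 4.53
position: [0.4341, -0.3553, 0.0533]
tcp_rot: [[-0.812, 0.556, 0.175], [-0.145, 0.098, -0.985], [-0.565, -0.825, 0.001]]
force: [0.3, 0.9, -0.2]
opening: 0.689
```

Emit:
jog_arm --motion '[0,0,0,0,0,0,0,0,0,0,0,0,0,0,0,0,0,0,0,0,0,0,0,0,0,0,0,0,0,0]' --gripper 0.3

```text
time_s: 5.15
position: [0.4338, -0.356, 0.0542]
tcp_rot: [[-0.812, 0.557, 0.174], [-0.145, 0.097, -0.985], [-0.565, -0.825, 0.002]]
force: [-1.5, 0.4, 1.9]
opening: 0.455
```

```bash
python3 snap.py 4;python3 sheet.py 4 2>/dev/null
```

```text
5.15 [ 0.4338 -0.356   0.0542] [[-0.812, 0.557, 0.174], [-0.145, 0.097, -0.985], [-0.565, -0.825, 0.002]] [-1.5  0.4  1.9] 0.45530256038780637
plane y=ax+bz+c [ 0.002  -0.002   1.5561] deg [ 0.11 -0.12]
green rect(x,z) ((-1.5562477111816406, 0.06535720825195312), (126.64522552490234, 99.55084991455078), 89.687744140625) 18953
tab 0 nan ((0.0, 0.0), (0.0, 0.0), 0.0)
```

View pics/w4.png

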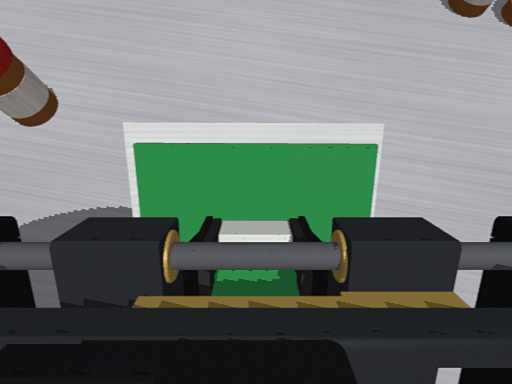

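Gripped: opening 0.455, about 40 mm, which is the tab's length. I'll lift off along the normal, level the sheet and turn it to the carrier's yaw, then hover on the robot side of the carrier.

```bash
python3 - <<'E'
from h import *
go(Rdown(15.8),[.425,-.009,.20])
st=bot.read_state()
go(st["tcp_rot"],st["position"]+[0,0,.1])
E
```

```text
shift [-125.5, -91.7, -342.9] turn [-1.85, -5.56, -34.38] rows 6.023598412250583 3.2597796222191757
shift [-56.5, -82.5, 0.2] turn [0.0, 0.0, 0.0] rows 1.6000000000000003 0.0
```

Emit:
jog_arm --motion '[0,-12,0,0,0,0,0,-35,0,0,0,0,0,-70,0,0,0,0,-12,-90,-20,-0.2,-0.6,-3.8,-28,-92,-70,-0.4,-1.2,-7.6,-44,-92,-120,-0.6,-1.8,-11.5,-60,-92,-165,-0.8,-2.5,-15.3,-76,-92,-210,-1.0,-3.1,-19.1,-92,-92,-255,-1.2,-3.7,-22.9,-108,-92,-295,-1.5,-4.3,-26.7,-120,-92,-325,-1.7,-4.9,-30.6,-125,-92,-340,-1.8,-5.4,-33.5,-125.5,-92,-343,-1.8,-5.6,-34.4,-125.5,-92,-343,-1.8,-5.6,-34.4,-125.5,-92,-343,-1.8,-5.6,-34.4]'

```text
time_s: 7.08
position: [0.424, -0.0096, 0.1999]
tcp_rot: [[-0.963, -0.001, 0.271], [-0.271, -0.001, -0.963], [0.001, -1.0, 0.0]]
force: [-0.7, -0.3, -0.5]
opening: 0.457
```

```bash
python3 snap.py 5;python3 sheet.py 5 2>/dev/null
```

```text
7.075 [ 0.424  -0.0096  0.1999] [[-0.963, -0.001, 0.271], [-0.271, -0.001, -0.963], [0.001, -1.0, 0.0]] [-0.7 -0.3 -0.5] 0.4567884689636575
plane y=ax+bz+c [-7.0000e-04 -2.8000e-03  1.8787e+00] deg [-0.04 -0.16]
green rect(x,z) ((-2.1681442260742188, -0.04428863525390625), (127.073974609375, 99.88516235351562), 89.61590576171875) 18901
tab 0 nan ((0.0, 0.0), (0.0, 0.0), 0.0)
```

View pics/w5.png

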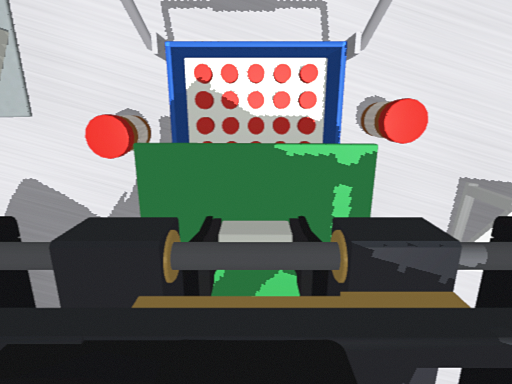

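The carrier is in view, with its hinge wall at rows 42-55 and its side walls at columns 170 and 340. I'll fit it in tool coordinates.

```bash
cat > carr.py <<'E'
from h import *
import pickle,sys
k=sys.argv[1];st=pickle.load(open(f"w{k}.pkl","rb"));d=np.load(f"w{k}.npy");im=cv2.imread(f"pics/w{k}.png")
T=cloud("wrist",d,bot.get_calibration("wrist")["hand_eye"])
W=T@st["tcp_rot"].T+st["position"]
hsv=cv2.cvtColor(im,cv2.COLOR_BGR2HSV);b=(abs(hsv[...,0].astype(int)-112)<14)&(hsv[...,1]>100)
m=b&(abs(W[...,2]-.085)<.0025);m[135:]=0
q=W[m]*1000;print("rim n",len(q),"z",np.median(q[:,2]).round(2))
yaw=float(sys.argv[2]) if len(sys.argv)>2 else 15.8
# carrier-aligned coords
for it in range(3):
    R=Rz(yaw)[:2,:2];u=q[:,:2]@R  # coords along cx, cy
    top=u[:,0].max();hw=u[(u[:,0]>np.percentile(u[:,0],99.5)-6)]
    hw=hw[abs(hw[:,1]-np.median(hw[:,1]))<60]
    # outer edge of hinge wall: bins in cy take max cx
    bins=np.linspace(hw[:,1].min(),hw[:,1].max(),25);pts=[]
    for a,c in zip(bins[:-1],bins[1:]):
        s=hw[(hw[:,1]>=a)&(hw[:,1]<c)]
        if len(s)>3: pts.append((s[:,1].mean(),s[:,0].mean()))
    pts=np.array(pts);sl,ic=np.polyfit(pts[:,0],pts[:,1],1);yaw-=np.degrees(np.arctan(sl))
print("yaw",round(yaw,2),"wall cx pctl",np.percentile(hw[:,0],[1,50,99]).round(1))
sd=u[u[:,0]<np.median(hw[:,0])-8]
mid=np.median(hw[:,1])
L=sd[sd[:,1]>mid];Rr=sd[sd[:,1]<mid]
print("+y wall",np.percentile(L[:,1],[1,50,99]).round(1),"-y wall",np.percentile(Rr[:,1],[1,50,99]).round(1))
cx=np.median(hw[:,0])-58.5;cy=(np.median(L[:,1])+np.median(Rr[:,1]))/2
print("carrier centre world",(Rz(yaw)[:2,:2]@[cx,cy]).round(2))
g=(abs(hsv[...,0].astype(int)-65)<15)&(hsv[...,1]>100)&(np.abs(T[...,1])<.006)
g=T[g]*1000
# sheet: far edge (min x), sides
r0=g[:,0].min();far=[]
zb=np.linspace(-62,62,25)
for a,c in zip(zb[:-1],zb[1:]):
    s=g[(g[:,2]>=a)&(g[:,2]<c)];far.append(((a+c)/2,np.percentile(s[:,0],0.5)))
far=np.array(far);sl,ic=np.polyfit(far[:,0],far[:,1],1);print("sheet far edge x",ic.round(2),"slope deg",np.degrees(np.arctan(sl)).round(2),"-> centre x",(ic+51).round(2))
s=g[g[:,0]<-15];print("sheet z",np.percentile(s[:,2],[.3,99.7]).round(1))
E
python3 carr.py 5
```

```text
rim n 2023 z 83.76
yaw 15.76 wall cx pctl [529.2 531.7 534.2]
+y wall [-50.2 -48.2 -46. ] -y wall [-204.8 -202.1 -199.7]
carrier centre world [489.35   8.08]
sheet far edge x -51.78 slope deg 0.29 -> centre x -0.78
sheet z [-68.3  69.3]
```

```bash
python3 - <<'E'
from h import *
go(Rdown(15.76),[.4888,.0084,.20]);go(Rdown(15.76),[.4888,.0084,.095]);go(Rdown(15.76),[.4888,.0084,.060])
E
```

```text
shift [-67.2, -0.1, 0.2] turn [-0.02, -0.03, 0.06] rows 1.074591914755789 0.006705387991228683
shift [-67.3, 104.9, 0.2] turn [-0.02, -0.03, 0.06] rows 1.993595208665377 0.006705387991228683
shift [-67.3, 139.9, 0.2] turn [-0.02, -0.03, 0.06] rows 2.483689435818931 0.006705387991228683
```

Stop just above the rim (underside at about 95 mm) and check.

Emit:
jog_arm --motion '[-35,0,0,0,0,0,-60,15,0,0,0,0,-67.2,50,0.2,0,0,0,-67.2,85,0.2,0,0,0,-67.2,98,0.2,0,0,0,-67.2,98,0.2,0,0,0,-67.2,98,0.2,0,0,0]'

```text
time_s: 8.0
position: [0.4903, 0.0088, 0.1032]
tcp_rot: [[-0.962, 0.002, 0.272], [-0.272, -0.001, -0.962], [-0.002, -1.0, 0.002]]
force: [-1.0, -1.4, -1.4]
opening: 0.456
```

```bash
python3 snap.py 6; python3 carr.py 6; python3 - <<'E'
from h import *
i=[]
for n,c in(("scene",(145,225,235,325)),("side",(160,270,200,300))):
    p,d=bot.capture(n);a=p[c[0]:c[1],c[2]:c[3],::-1];i.append(cv2.resize(a,(390,390),interpolation=cv2.INTER_CUBIC))
cv2.imwrite("pics/h6.png",np.hstack(i))
E
```

```text
8.0 [0.4903 0.0088 0.1032] [[-0.962, 0.002, 0.272], [-0.272, -0.001, -0.962], [-0.002, -1.0, 0.002]] [-1.  -1.4 -1.4] 0.45603269912227135
rim n 1970 z 83.76
yaw 15.86 wall cx pctl [529.9 531.8 534.2]Traceback (most recent call last):
  File "carr.py", line 25, in <module>
    print("+y wall",np.percentile(L[:,1],[1,50,99]).round(1),"-y wall",np.percentile(Rr[:,1],[1,50,99]).round(1))
                    ~~~~~~~~~~~~~^^^^^^^^^^^^^^^^^^
    return _quantile_unchecked(
        a, q, axis, out, overwrite_input, method, keepdims, weights)
    return _ureduce(a,
                    func=_quantile_ureduce_func,
    ...<5 lines>...
                    overwrite_input=overwrite_input,
                    method=method)
    r = func(a, **kwargs)
    result = _quantile(arr,
                       quantiles=q,
    ...<2 lines>...
                       out=out,
                       weights=wgt)
    slices_having_nans = np.isnan(arr[-1, ...])
                                  ~~~^^^^^^^^^
IndexError: index -1 is out of bounds for axis 0 with size 0
```

View pics/w6.png

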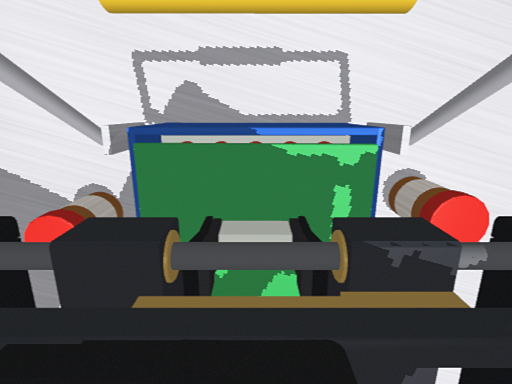

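View pics/h6.png

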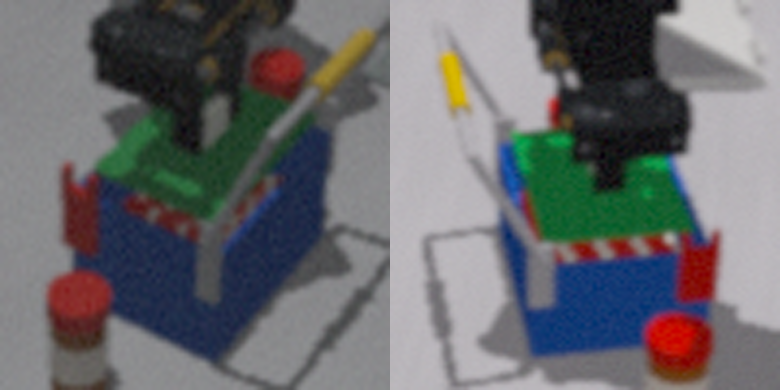

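Centred, with even gaps on both sides. Lowering now.

Emit:
jog_arm --motion '[0.5,12,0,0,0,0,0.5,24,0,0,0,0,0.5,34,0,0,0,0,0.5,40,0,0,0,0,0.5,43,0,0,0,0,0.5,43,0,0,0,0,0.5,43,0,0,0,0]'

```text
time_s: 9.02
position: [0.4892, 0.009, 0.0594]
tcp_rot: [[-0.962, 0.0, 0.273], [-0.273, -0.001, -0.962], [-0.0, -1.0, 0.001]]
force: [0.8, -0.2, -0.3]
opening: 0.454
```

```bash
python3 snap.py 7
```

```text
9.025 [0.4892 0.009  0.0594] [[-0.962, 0.0, 0.273], [-0.273, -0.001, -0.962], [-0.0, -1.0, 0.001]] [ 0.8 -0.2 -0.3] 0.4542193361524116
```

View pics/w7.png

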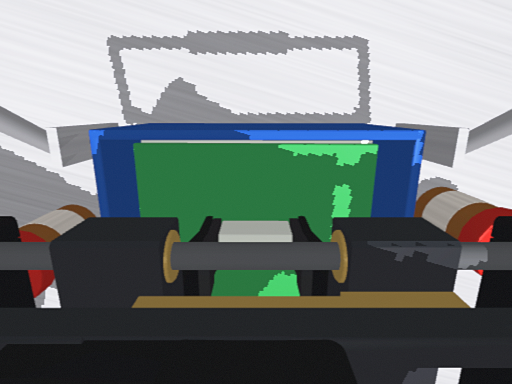

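Emit:
jog_arm --motion '[0,1,0,0,0,0,0,2,0,0,0,0,0,2.5,0,0,0,0,0,2.5,0,0,0,0]'

```text
time_s: 9.57
position: [0.4889, 0.0091, 0.0566]
tcp_rot: [[-0.962, -0.0, 0.273], [-0.273, -0.001, -0.962], [0.001, -1.0, 0.001]]
force: [-0.6, -0.4, -1.5]
opening: 0.454
```

Emit:
jog_arm --motion '[0,0,0,0,0,0,0,0,0,0,0,0,0,0,0,0,0,0,0,-6,0,0,0,0,0,-25,0,0,0,0,0,-60,0,0,0,0,0,-100,0,0,0,0,0,-150,0,0,0,0,30,-180,0,0,0,0,50,-180,0,0,0,0,50,-180,0,0,0,0,50,-180,0,0,0,0]' --gripper 0.65

```text
time_s: 11.08
position: [0.4416, -0.0044, 0.2367]
tcp_rot: [[-0.962, 0.001, 0.273], [-0.273, -0.001, -0.962], [-0.0, -1.0, 0.001]]
force: [0.2, 0.3, 0.4]
opening: 0.655
```

```bash
python3 snap.py 8
```

```text
11.075 [ 0.4416 -0.0044  0.2367] [[-0.962, 0.001, 0.273], [-0.273, -0.001, -0.962], [-0.0, -1.0, 0.001]] [0.2 0.3 0.4] 0.6548502861062893
```

View pics/w8.png

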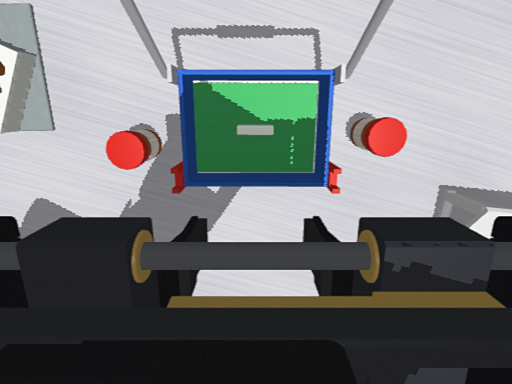

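The sheet lies in the carrier with its tab up at (255,130). I'll check its height and level, and re-fit the carrier.

```bash
cat > carr2.py <<'E'
from h import *
import pickle,sys
k=sys.argv[1];st=pickle.load(open(f"w{k}.pkl","rb"));d=np.load(f"w{k}.npy");im=cv2.imread(f"pics/w{k}.png")
T=cloud("wrist",d,bot.get_calibration("wrist")["hand_eye"]);W=(T@st["tcp_rot"].T+st["position"])*1000
hsv=cv2.cvtColor(im,cv2.COLOR_BGR2HSV);H=hsv[...,0].astype(int);S=hsv[...,1]
b=(abs(H-112)<14)&(S>90)&(abs(W[...,2]-84)<2.5);b[212:]=0;q=W[b]
print("rim",len(q),cv2.minAreaRect(q[:,:2].astype(np.float32)),np.median(q[:,2]))
g=(abs(H-65)<15)&(S>100);g[200:]=0;q=W[g]
co=np.linalg.lstsq(np.c_[q[:,:2]-q[:,:2].mean(0),np.ones(len(q))],q[:,2],rcond=None)[0]
print("sheet top z",co[2],"slopes deg",np.degrees(co[:2]).round(2),cv2.minAreaRect(q[:,:2].astype(np.float32)))
E
python3 carr2.py 8
python3 -c "
from h import *
go(Rdown(-8),[.46,.363,.235])"
```

```text
rim 2356 ((489.4643859863281, 7.915077209472656), (121.2962646484375, 160.3592529296875), 15.755229949951172) 83.70790166553928
 ** On entry to DLASCL parameter number  4 had an illegal value
 ** On entry to DLASCL parameter number  4 had an illegal value
shift [-117.9, 1.3, -348.5] turn [-0.04, 23.84, -0.01] rows 5.886027063058624 2.2277529885868197Traceback (most recent call last):
  File "carr2.py", line 9, in <module>
    co=np.linalg.lstsq(np.c_[q[:,:2]-q[:,:2].mean(0),np.ones(len(q))],q[:,2],rcond=None)[0]
       ~~~~~~~~~~~~~~~^^^^^^^^^^^^^^^^^^^^^^^^^^^^^^^^^^^^^^^^^^^^^^^^^^^^^^^^^^^^^^^^^^
    x, resids, rank, s = _umath_linalg.lstsq(a, b, rcond,
                         ~~~~~~~~~~~~~~~~~~~^^^^^^^^^^^^^
                                             signature=signature)
                                             ^^^^^^^^^^^^^^^^^^^^
    raise LinAlgError("SVD did not converge in Linear Least Squares")
numpy.linalg.LinAlgError: SVD did not converge in Linear Least Squares
```

```bash
sed -i 's/g\[200:\]=0;q=W\[g\]/g[200:]=0;q=W[g];q=q[np.isfinite(q[:,0])]/' carr2.py; python3 carr2.py 8
```

```text
rim 2356 ((489.4643859863281, 7.915077209472656), (121.2962646484375, 160.3592529296875), 15.755229949951172) 83.70790166553928
sheet top z 53.86293066237169 slopes deg [-0.06  0.01] ((490.30859375, 7.037727355957031), (100.9246826171875, 143.02818298339844), 15.951123237609863)
```

Emit:
jog_arm --motion '[-15,0,-50,0,3,0,-32,0,-100,0,7,0,-50,0,-150,0,10.5,0,-68,0,-200,0,14,0,-85,1,-250,0,17,0,-100,1,-300,0,20,0,-113,1,-335,0,23,0,-118,1,-348,0,23.8,0,-118,1,-348,0,23.8,0,-118,1,-348,0,23.8,0]'

```text
time_s: 12.38
position: [0.4594, 0.3613, 0.235]
tcp_rot: [[-0.99, -0.001, -0.139], [0.139, -0.002, -0.99], [0.001, -1.0, 0.002]]
force: [-0.3, -0.3, 0.1]
opening: 0.654
```

```bash
python3 snap.py 9
```

```text
12.375 [0.4594 0.3613 0.235 ] [[-0.99, -0.001, -0.139], [0.139, -0.002, -0.99], [0.001, -1.0, 0.002]] [-0.3 -0.3  0.1] 0.6538263541972082
```

View pics/w9.png

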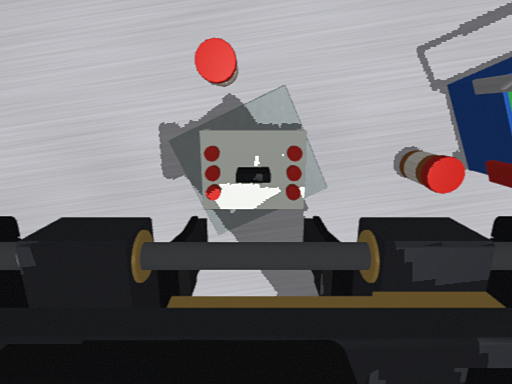

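The sheet's top is at 55 mm after the roughly 1.2 mm depth bias, and it is level. The rack is square to the jaws, with its handle at (253,174). Next I'll measure it.

```bash
cat > rack.py <<'E'
from h import *
import pickle,sys
k=sys.argv[1];st=pickle.load(open(f"w{k}.pkl","rb"));d=np.load(f"w{k}.npy");im=cv2.imread(f"pics/w{k}.png")
T=cloud("wrist",d,bot.get_calibration("wrist")["hand_eye"])*1000
W=T@st["tcp_rot"].T+st["position"]*1000
hsv=cv2.cvtColor(im,cv2.COLOR_BGR2HSV);S=hsv[...,1].astype(int)
roi=np.zeros(d.shape,bool);roi[100:212,180:330]=1
m=roi&(abs(W[...,2]-39)<3);q=T[m];print("deck",len(q),"z",np.median(W[m][:,2]),cv2.minAreaRect(q[:,[0,2]].astype(np.float32)))
m=roi&(W[...,2]>72)&(hsv[...,2]<80);q=T[m];print("handle top",len(q),"z",np.median(W[m][:,2]),"tooly",np.median(q[:,1]),cv2.minAreaRect(q[:,[0,2]].astype(np.float32)))
m=roi&(abs(W[...,2]-56)<3)&(S>120);q=T[m];print("caps",len(q),np.median(W[m][:,2]),"tool z",np.percentile(q[:,2],[1,45,55,99]).round(1),"inner",q[q[:,2]<0][:,2].max(),q[q[:,2]>0][:,2].min())
E
python3 rack.py 9
```

```text
deck 6453 z 38.914019598202515 ((1.8964157104492188, -2.544525146484375), (129.95887756347656, 99.61143493652344), 89.96742248535156)
handle top 379 z 78.75446093140877 tooly 156.2094125176724 ((1.865501880645752, -1.5523242950439453), (38.34367370605469, 11.635847091674805), 89.989501953125)
caps 998 55.9034929271011 tool z [-58.8 -44.8  40.8  54.4] inner -42.56877317732995 38.03943902075774
```

Emit:
jog_arm --motion '[2,50,-0.5,0,0,0,2,100,-0.5,0,0,0,2,135,-0.5,0,0,0,2,135,-0.5,0,0,0,2,135,-0.5,0,0,0]' --gripper 0.6

```text
time_s: 13.05
position: [0.4588, 0.3631, 0.1017]
tcp_rot: [[-0.99, 0.002, -0.14], [0.14, 0.0, -0.99], [-0.002, -1.0, -0.0]]
force: [0.1, -0.6, -0.2]
opening: 0.605
```

```bash
python3 - <<'E'
from h import *
import pickle
st=pickle.load(open("w9.pkl","rb"));print(bot.read_state()["position"])
go(st["tcp_rot"],st["position"]+st["tcp_rot"]@np.array([1.9,184,-2])/1000)
E
```

```text
[0.45876751 0.36307623 0.10174977]
shift [1.4, 50.8, 0.1] turn [0.15, -0.02, -0.17] rows 0.8129509066032643 0.020859927738342
```

Emit:
jog_arm --motion '[1,15,0,0,0,0,1,32,0,0,0,0,1,44,0,0,0,0,1,50,0,0,0,0,1,50,0,0,0,0,1,50,0,0,0,0]'

```text
time_s: 13.8
position: [0.4568, 0.3635, 0.0506]
tcp_rot: [[-0.99, 0.0, -0.139], [0.139, -0.001, -0.99], [-0.0, -1.0, 0.0]]
force: [-0.4, -0.8, -0.6]
opening: 0.6
```

Emit:
jog_arm --motion '[0,0,0,0,0,0,0,0,0,0,0,0,0,0,0,0,0,0,0,0,0,0,0,0,0,0,0,0,0,0]' --gripper 0.2

```text
time_s: 14.42
position: [0.4568, 0.3635, 0.0508]
tcp_rot: [[-0.99, 0.001, -0.139], [0.139, -0.0, -0.99], [-0.001, -1.0, 0.0]]
force: [-0.5, 0.4, 3.5]
opening: 0.458
```

```bash
python3 snap.py 10
```

```text
14.425 [0.4568 0.3635 0.0508] [[-0.99, 0.001, -0.139], [0.139, -0.0, -0.99], [-0.001, -1.0, 0.0]] [-0.5  0.4  3.5] 0.45750954746491784
```

View pics/w10.png

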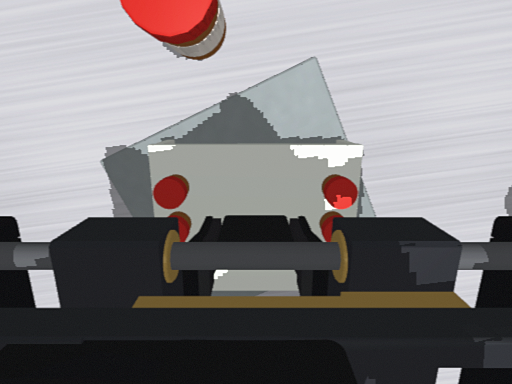

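Gripped: opening 0.4575, with the rack's underside 45 mm below the TCP. I'll lift straight up, then carry it to the robot side of the carrier.

```bash
python3 - <<'E'
from h import *
p=np.array([489.46,7.92])+Rz(15.76)[:2,:2]@[-50,0];print(p)
go(Rdown(15.76),[p[0]/1e3,p[1]/1e3,.235])
E
```

```text
[441.33960768  -5.66042129]
shift [-36.0, -184.1, 367.8] turn [-0.02, -23.73, -0.03] rows 6.60581560297818 2.2174517960795384
```

Emit:
jog_arm --motion '[0,-4,0,0,0,0,0,-15,0,0,0,0,0,-35,0,0,0,0,0,-65,0,0,0,0,0,-100,0,0,0,0,0,-135,0,0,0,0,0,-165,0,0,0,0,0,-182,0,0,0,0,0,-184,0,0,0,0,0,-184,0,0,0,0]'

```text
time_s: 15.72
position: [0.4559, 0.3631, 0.2338]
tcp_rot: [[-0.99, -0.002, -0.139], [0.139, -0.002, -0.99], [0.001, -1.0, 0.002]]
force: [-0.3, 0.0, -3.3]
opening: 0.458
```

```bash
python3 snap.py 11;  python3 - <<'E'
from h import *
p=np.array([489.46,7.92])+Rz(15.76)[:2,:2]@[-50,0];print(p)
go(Rdown(15.76),[p[0]/1e3,p[1]/1e3,.235])
E
```

```text
15.725 [0.4559 0.3631 0.2338] [[-0.99, -0.002, -0.139], [0.139, -0.002, -0.99], [0.001, -1.0, 0.002]] [-0.3  0.  -3.3] 0.4575380935396608
[441.33960768  -5.66042129]
shift [-36.9, -0.9, 367.1] turn [-0.1, -23.73, 0.15] rows 5.902660570633542 2.2174280995687896
```

View pics/w11.png

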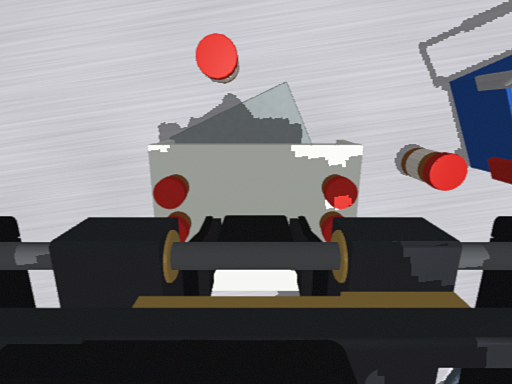

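The rack is held level: its deck edge is straight along row 143, and the extra load is about 3 N. Carrying it over now.

Emit:
jog_arm --motion '[-2,0,15,0,-1,0,-5,0,45,0,-3,0,-9,-1,90,0,-6,0,-14,-1,135,0,-9,0,-18,-1,180,0,-12,0,-23,-1,225,0,-15,0,-27,-1,270,0,-18,0,-31,-1,310,0,-20.5,0,-34,-1,340,0,-22.5,0,-36,-1,358,0,-23.5,0,-37,-1,366,0,-23.7,0,-37,-1,367,0,-23.7,0,-37,-1,367,0,-23.7,0,-37,-1,367,0,-23.7,0]'

```text
time_s: 17.52
position: [0.4423, -0.0044, 0.2356]
tcp_rot: [[-0.962, -0.0, 0.272], [-0.272, -0.001, -0.962], [0.001, -1.0, 0.0]]
force: [0.3, 0.2, -2.4]
opening: 0.455
```

```bash
python3 snap.py 12; cat > rk2.py <<'E'
from h import *
import pickle,sys
k=sys.argv[1];st=pickle.load(open(f"w{k}.pkl","rb"));d=np.load(f"w{k}.npy");im=cv2.imread(f"pics/w{k}.png")
T=cloud("wrist",d,bot.get_calibration("wrist")["hand_eye"])*1000
m=(abs(T[...,1]-11)<3.5)&(abs(T[...,0])<70)&(abs(T[...,2])<80);m[:100]=0;m[235:]=0
q=T[m];co=np.linalg.lstsq(np.c_[q[:,0],q[:,2],np.ones(len(q))],q[:,1],rcond=None)[0];print("deck plane",np.degrees(co[:2]).round(2),co[2].round(2),len(q))
far=[]
for a in np.linspace(-58,56,20):
    s=q[(q[:,2]>=a)&(q[:,2]<a+6)];far.append((a+3,np.percentile(s[:,0],.5)))
far=np.array(far);sl,ic=np.polyfit(far[:,0],far[:,1],1);print("far edge x",ic.round(2),"ang",np.degrees(sl).round(2),"centre x",(ic+50).round(2))
s=q[q[:,0]<-15];print("z ext",np.percentile(s[:,2],[.2,99.8]).round(1))
W=T@st["tcp_rot"].T+st["position"]*1000
hsv=cv2.cvtColor(im,cv2.COLOR_BGR2HSV);H=hsv[...,0].astype(int);S=hsv[...,1]
b=(abs(H-112)<14)&(S>90)&(abs(W[...,2]-84)<2.5);b[140:]=0;q=W[b]
if len(q)>20:
    u=q[:,:2]@Rz(15.76)[:2,:2];print("rim cx max",np.percentile(u[:,0],99.5).round(1),"expect",(np.array([489.46,7.92])@Rz(15.76)[:2,:2])[0]+61,"cy",np.percentile(u[:,1],[.5,99.5]).round(1),"expect",(np.array([489.46,7.92])@Rz(15.76)[:2,:2])[1]+np.array([-80,80]))
E
python3 rk2.py 12; python3 rk2.py 11
```

```text
17.525 [ 0.4423 -0.0044  0.2356] [[-0.962, -0.0, 0.272], [-0.272, -0.001, -0.962], [0.001, -1.0, 0.0]] [ 0.3  0.2 -2.4] 0.45480187452523285
deck plane [-0.49  0.02] 11.59 13739
far edge x -50.38 ang -0.06 centre x -0.38
z ext [-64.3  64.6]
rim cx max 534.2 expect 534.2112832802545 cy [-204.8  -45.6] expect [-205.31918998  -45.31918998]
deck plane [-0.46  0.02] 11.66 13746
far edge x -50.38 ang -0.06 centre x -0.38
z ext [-64.4  64.6]
rim cx max 534.7 expect 534.2112832802545 cy [-53.3 -43.8] expect [-205.31918998  -45.31918998]
```

View pics/w12.png

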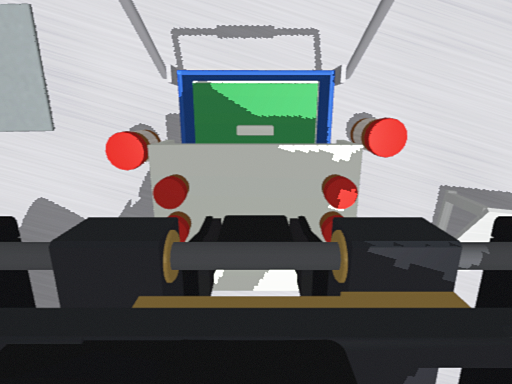

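```bash
python3 - <<'E'
from h import *
go(Rdown(15.76),[.4891,.0079,.155]);go(Rdown(15.76),[.4891,.0079,.1035])
E
```

```text
shift [-48.4, 80.6, 0.8] turn [-0.03, 0.03, 0.03] rows 1.505111347614204 0.004855917197292184
shift [-48.5, 132.1, 0.8] turn [-0.03, 0.03, 0.03] rows 2.251901318055345 0.004855917197292184
```

Emit:
jog_arm --motion '[-15,0,0.5,0,0,0,-35,5,0.5,0,0,0,-46,20,0.5,0,0,0,-48,45,0.5,0,0,0,-48,70,0.5,0,0,0,-48,79,0.5,0,0,0,-48,80,0.5,0,0,0,-48,80,0.5,0,0,0,-48,80,0.5,0,0,0]'

```text
time_s: 18.7
position: [0.4893, 0.0072, 0.1565]
tcp_rot: [[-0.963, 0.002, 0.271], [-0.271, -0.001, -0.963], [-0.001, -1.0, 0.002]]
force: [0.6, -0.2, -2.3]
opening: 0.457
```

```bash
python3 snap.py 13;python3 rk2.py 13; python3 - <<'E'
from h import *
go(Rdown(15.76),[.4891,.0079,.1035])
i=[]
for n,c in(("scene",(125,225,225,325)),("side",(140,270,190,310))):
    p,d=bot.capture(n);a=p[c[0]:c[1],c[2]:c[3],::-1];i.append(cv2.resize(a,(390,390),interpolation=cv2.INTER_CUBIC))
cv2.imwrite("pics/h13.png",np.hstack(i))
E
```

```text
18.7 [0.4893 0.0072 0.1565] [[-0.963, 0.002, 0.271], [-0.271, -0.001, -0.963], [-0.001, -1.0, 0.002]] [ 0.6 -0.2 -2.3] 0.45708847605962927
deck plane [-0.49  0.02] 11.6 13730
far edge x -50.36 ang -0.07 centre x -0.36
z ext [-64.4  64.6]
rim cx max 534.3 expect 534.2112832802545 cy [-204.8  -46.2] expect [-205.31918998  -45.31918998]
shift [0.0, 52.9, -0.8] turn [-0.09, -0.03, -0.07] rows 0.8469837447902695 0.010972033112336518
```

View pics/w13.png

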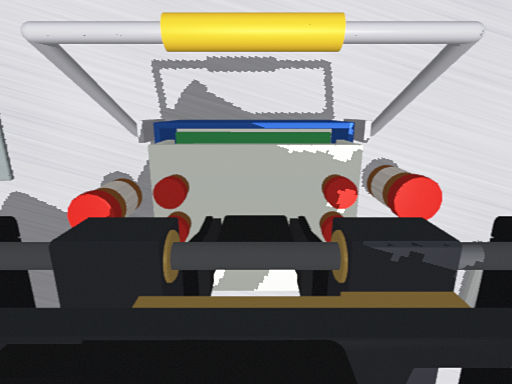

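View pics/h13.png

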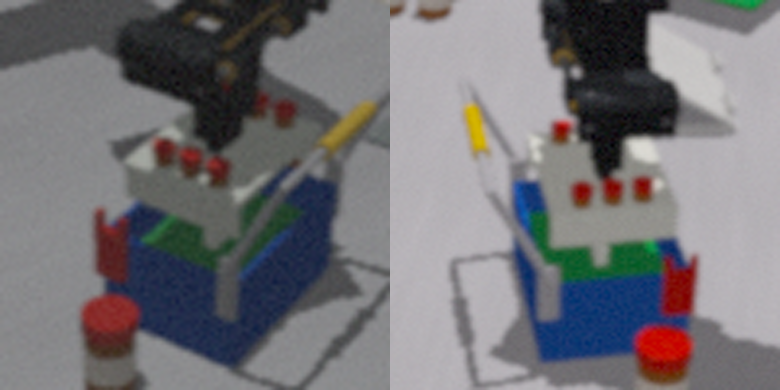

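Aligned. Lowering to about 3 mm above the sheet, then gently onto it.

Emit:
jog_arm --motion '[0,12,-0.5,0,0,0,0,26,-0.5,0,0,0,0,38,-0.5,0,0,0,0,46,-0.5,0,0,0,0,52,-0.5,0,0,0,0,54,-0.5,0,0,0,0,55,-0.5,0,0,0,0,55,-0.5,0,0,0,0,55,-0.5,0,0,0]'

```text
time_s: 19.98
position: [0.4887, 0.0077, 0.1009]
tcp_rot: [[-0.963, 0.0, 0.271], [-0.271, -0.001, -0.963], [-0.0, -1.0, 0.001]]
force: [0.8, -0.2, -3.1]
opening: 0.454
```

Emit:
jog_arm --motion '[0,0.7,0,0,0,0,0,1.4,0,0,0,0,0,2,0,0,0,0,0,2,0,0,0,0]'

```text
time_s: 20.48
position: [0.4887, 0.0077, 0.0997]
tcp_rot: [[-0.963, 0.001, 0.271], [-0.271, -0.001, -0.963], [-0.0, -1.0, 0.001]]
force: [-1.2, 0.7, 6.5]
opening: 0.453
```

Contact is made: z is 0.0997 as predicted, with about 6.5 N of support. Releasing and rising.

Emit:
jog_arm --motion '[0,0,0,0,0,0,0,0,0,0,0,0,0,0,0,0,0,0,0,-5,0,0,0,0,0,-25,0,0,0,0,0,-60,0,0,0,0,0,-100,0,0,0,0,0,-140,0,0,0,0,30,-170,0,0,0,0,50,-180,0,0,0,0,50,-180,0,0,0,0,50,-180,0,0,0,0]' --gripper 0.58

```text
time_s: 21.98
position: [0.4409, -0.0056, 0.2785]
tcp_rot: [[-0.963, 0.0, 0.271], [-0.271, -0.001, -0.963], [-0.0, -1.0, 0.001]]
force: [0.3, 0.4, 1.1]
opening: 0.582
```

```bash
python3 snap.py 14; python3 - <<'E'
from h import *
import pickle
k=14;st=pickle.load(open(f"w{k}.pkl","rb"));d=np.load(f"w{k}.npy");im=cv2.imread(f"pics/w{k}.png")
T=cloud("wrist",d,bot.get_calibration("wrist")["hand_eye"])*1000;W=T@st["tcp_rot"].T+st["position"]*1000
R=Rz(15.76);c0=np.array([489.46,7.92,0])
C=(W-c0)@R
hsv=cv2.cvtColor(im,cv2.COLOR_BGR2HSV)
m=(abs(C[...,0])<56)&(abs(C[...,1])<75)&(abs(C[...,2]-88)<4)&(hsv[...,1]<50);q=C[m]
co=np.linalg.lstsq(np.c_[q[:,:2],np.ones(len(q))],q[:,2],rcond=None)[0];print("deck z",co[2],np.degrees(co[:2]).round(2),cv2.minAreaRect(q[:,:2].astype(np.float32)))
y=(abs(hsv[...,0].astype(int)-25)<8)&(hsv[...,1]>120)&(C[...,2]>120);q=C[y];print("sleeve",len(q),np.nanmean(q,axis=0) if len(q) else "")
for n in("scene","side"):
    p,d=bot.capture(n);cv2.imwrite(f"pics/{n}14.png",p[:,:,::-1])
    C=(cloud(n,d)*1000-c0)@R;h=cv2.cvtColor(p,cv2.COLOR_RGB2HSV)
    y=(abs(h[...,0].astype(int)-25)<8)&(h[...,1]>120)&(C[...,2]>110)&(abs(C[...,0])<150)&(abs(C[...,1])<60);q=C[y];print(n,"sleeve",len(q),q.mean(0).round(1),np.percentile(q,[2,98],axis=0).round(1))
E
```

```text
21.975 [ 0.4409 -0.0056  0.2785] [[-0.963, 0.0, 0.271], [-0.271, -0.001, -0.963], [-0.0, -1.0, 0.001]] [0.3 0.4 1.1] 0.5816897792670888
deck z 87.87010438793516 [-0.06  0.01] ((-0.17124557495117188, -0.0008697509765625), (129.7376251220703, 99.14906311035156), 89.96292114257812)
sleeve 6505 [ -4.90009331 -13.35347795 346.67742656]
scene sleeve 74 [ 66.5  -8.  258.6] [[-58.  -48.5 195.9]
 [106.5  30.4 456.7]]
side sleeve 119 [ 50.9   2.5 275.4] [[-48.1 -37.7 195.7]
 [108.8  58.7 447.1]]
```

View pics/w14.png

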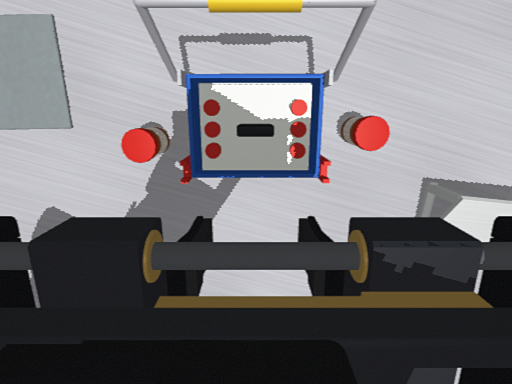

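The rack is seated: deck at 89 mm after the bias, level and centred to 0.2 mm. Now the bail bar's position.

```bash
cat > bail.py <<'E'
from h import *
import pickle,sys
R=Rz(15.76);c0=np.array([489.46,7.92,0])
for k in sys.argv[1:]:
    st=pickle.load(open(f"w{k}.pkl","rb"));d=np.load(f"w{k}.npy");im=cv2.imread(f"pics/w{k}.png")
    T=cloud("wrist",d,bot.get_calibration("wrist")["hand_eye"])*1000;W=T@st["tcp_rot"].T+st["position"]*1000
    C=(W-c0)@R;hsv=cv2.cvtColor(im,cv2.COLOR_BGR2HSV)
    y=(abs(hsv[...,0].astype(int)-25)<8)&(hsv[...,1]>120)&(C[...,2]>80)&(C[...,2]<230)&(C[...,0]>-80);y[210:]=0;q=C[y]
    print(k,len(q),"mean",q.mean(0).round(1),"pct",np.percentile(q,[2,50,98],axis=0).round(1).tolist())
E
python3 bail.py 13 14
```

```text
13 6938 mean [ 98.6  -0.  197.6] pct [[92.9, -33.5, 193.3], [98.4, 0.1, 197.9], [105.4, 33.4, 199.9]]
14 1111 mean [ 95.3  -0.  196.7] pct [[92.6, -33.3, 192.3], [95.1, -0.3, 197.2], [98.4, 33.3, 199.7]]
```

Bar axis at carrier x = 99.5, z = 193, so the bail angle is about 2.0. I'll close the fingers, pass over the bar and go down behind it.

Emit:
jog_arm --motion '[-50,0,0,0,0,0,-100,0,0,0,0,0,-150,0,0,0,0,0,-182,0,0,0,0,0,-184,20,0,0,0,0,-184,60,0,0,0,0,-184,95,0,0,0,0,-184,107,0,0,0,0,-184,107,0,0,0,0,-184,107,0,0,0,0]' --gripper 0

```text
time_s: 23.38
position: [0.6188, 0.0441, 0.1729]
tcp_rot: [[-0.963, 0.003, 0.271], [-0.271, -0.001, -0.963], [-0.002, -1.0, 0.002]]
force: [0.1, 0.7, 0.2]
opening: 0.004
```

```bash
python3 - <<'E'
from h import *
st=bot.read_state();R=Rz(15.76);c0=np.array([489.46,7.92,0])
print("carrier TCP",((st["position"]*1000-c0)@R).round(1),st["opening"])
i=[]
for n,c in(("scene",(105,225,235,355)),("side",(120,270,170,320))):
    p,d=bot.capture(n);a=p[c[0]:c[1],c[2]:c[3],::-1];i.append(cv2.resize(a,(390,390),interpolation=cv2.INTER_CUBIC))
cv2.imwrite("pics/h15.png",np.hstack(i))
E
```

```text
carrier TCP [134.3  -0.3 172.9] 0.003955243525071973
```

View pics/h15.png

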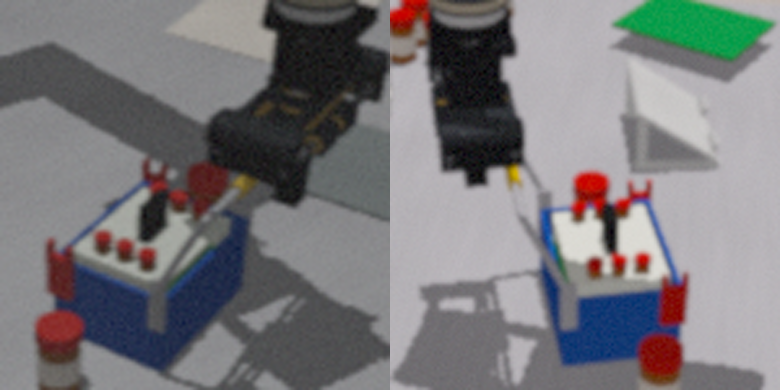

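Emit:
jog_arm --motion '[10,-3,0,0,0,0,19.6,-4.6,0,0,0,0,34.4,-10,0,0,0,0,49.8,-13.2,0,0,0,0,65.5,-14,0,0,0,0,81,-12.6,0,0,0,0,96.4,-8.7,0,0,0,0,111,-2.7,0,0,0,0,120,2.5,0,0,0,0,128.6,8.7,0,0,0,0,136.5,15.6,0,0,0,0,136.5,15.6,0,0,0,0]'

```text
time_s: 24.98
position: [0.4849, 0.0072, 0.1553]
tcp_rot: [[-0.963, -0.003, 0.271], [-0.271, -0.0, -0.963], [0.003, -1.0, -0.0]]
force: [0.2, -0.3, -0.3]
opening: 0.003
```

```bash
cat > look.py <<'E'
from h import *
import sys
st=bot.read_state();R=Rz(15.76);c0=np.array([489.46,7.92,0])
print("carrier TCP",((st["position"]*1000-c0)@R).round(1),st["force"].round(1))
i=[]
for n,c in(("scene",(105,225,215,335)),("side",(120,270,170,320))):
    p,d=bot.capture(n);a=p[c[0]:c[1],c[2]:c[3],::-1];i.append(cv2.resize(a,(390,390),interpolation=cv2.INTER_CUBIC))
    C=(cloud(n,d)*1000-c0)@R;h=cv2.cvtColor(p,cv2.COLOR_RGB2HSV)
    y=(abs(h[...,0].astype(int)-25)<8)&(h[...,1]>120)&(C[...,2]>85)&(C[...,2]<215)&(abs(C[...,0])<130)&(abs(C[...,1])<45);q=C[y]
    if len(q): print(n,"sleeve",len(q),np.median(q,axis=0).round(1),np.percentile(q,[5,95],axis=0).round(1).tolist())
cv2.imwrite(f"pics/{sys.argv[1]}.png",np.hstack(i))
E
python3 look.py h16; python3 snap.py 16; python3 bail.py 16
```

```text
carrier TCP [ -4.6   0.5 155.3] [ 0.2 -0.3 -0.3]
scene sleeve 21 [-19.3 -21.1 173.5] [[-21.8, -33.7, 168.1], [-16.4, -7.6, 177.1]]
side sleeve 49 [-16.1  17.9 173.7] [[-23.6, 3.1, 167.1], [-9.1, 36.5, 176.7]]
25.075 [0.4858 0.0072 0.1558] [[-0.963, -0.001, 0.271], [-0.271, -0.001, -0.963], [0.002, -1.0, 0.0]] [-0.7  0.2  0.3] 0.006518643433360747bail.py:9: RuntimeWarning: Mean of empty slice.
  print(k,len(q),"mean",q.mean(0).round(1),"pct",np.percentile(q,[2,50,98],axis=0).round(1).tolist())
  ret = um.true_divide(
Traceback (most recent call last):
  File "bail.py", line 9, in <module>
    print(k,len(q),"mean",q.mean(0).round(1),"pct",np.percentile(q,[2,50,98],axis=0).round(1).tolist())
                                                   ~~~~~~~~~~~~~^^^^^^^^^^^^^^^^^^^^
IndexError: index -1 is out of bounds for axis 0 with size 0
```

View pics/h16.png

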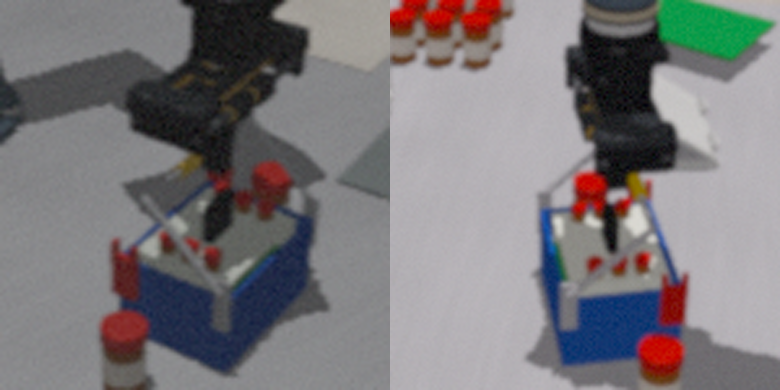

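The bail now stands at about 0.78 rad. I'll back off, rise, and move over the bar to press from above.

Emit:
jog_arm --motion '[-8,0,0,0,0,0,-8,-20,0,0,0,0,-8,-40,0,0,0,0,5,-42,0,0,0,0,19,-42,0,0,0,0,19,-42,0,0,0,0,19,-42,0,0,0,0]'

```text
time_s: 26.0
position: [0.4676, 0.0019, 0.1977]
tcp_rot: [[-0.963, -0.001, 0.271], [-0.271, -0.001, -0.963], [0.001, -1.0, 0.0]]
force: [-0.0, 0.3, -0.4]
opening: 0.001
```

```bash
python3 look.py h17
```

```text
carrier TCP [-22.6   0.2 197.7] [-0.   0.3 -0.4]
scene sleeve 52 [-20.1  -2.6 173.6] [[-25.3, -31.1, 169.9], [-16.3, 27.2, 175.7]]
side sleeve 66 [-18.    7.9 174.2] [[-23.7, -26.9, 171.4], [-13.4, 35.2, 176.8]]
```

View pics/h17.png

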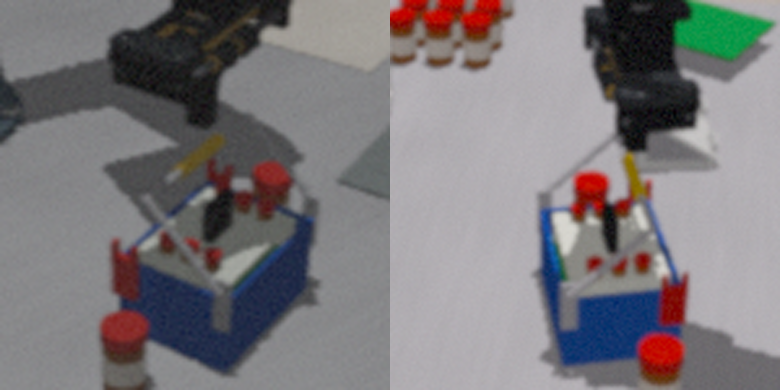

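Emit:
jog_arm --motion '[-1,14,0,0,0,0,0,23.4,0,0,0,0,3,29,0,0,0,0,6,33.7,0,0,0,0,10.5,40,0,0,0,0,14.5,47,0,0,0,0,18,54,0,0,0,0,21,61,0,0,0,0,23.5,69,0,0,0,0,25.3,76,0,0,0,0,26.5,82,0,0,0,0,27,87,0,0,0,0,27.4,91,0,0,0,0,27.4,91,0,0,0,0]'

```text
time_s: 27.85
position: [0.4416, -0.0055, 0.1068]
tcp_rot: [[-0.963, -0.0, 0.271], [-0.271, -0.001, -0.963], [0.0, -1.0, 0.001]]
force: [-0.3, -0.3, 0.2]
opening: 0.006
```

```bash
python3 look.py h18
```

```text
carrier TCP [-4.970e+01  1.000e-01  1.068e+02] [-0.3 -0.3  0.2]
scene sleeve 36 [-44.6 -13.1 111.4] [[-50.9, -31.5, 107.3], [-38.7, 27.1, 121.5]]
side sleeve 47 [-41.8  20.6 112.5] [[-47.2, -1.0, 108.0], [-13.1, 35.6, 203.9]]
```

View pics/h18.png

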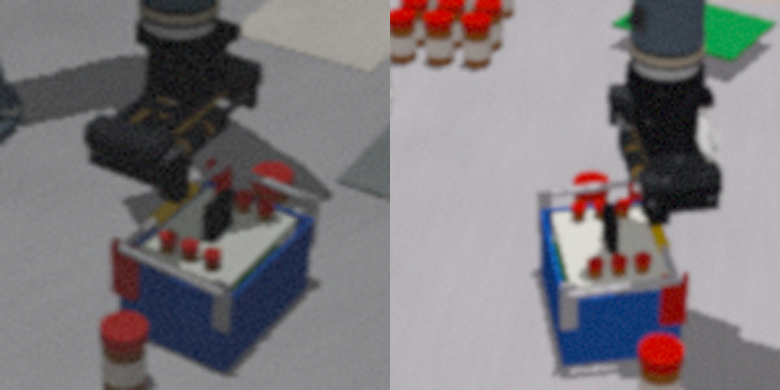

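Emit:
jog_arm --motion '[0,1.5,0,0,0,0,0,3,0,0,0,0,0,4.5,0,0,0,0,0,6,0,0,0,0,0,6,0,0,0,0]'

```text
time_s: 28.58
position: [0.4414, -0.0054, 0.1009]
tcp_rot: [[-0.963, -0.0, 0.271], [-0.271, -0.001, -0.963], [0.001, -1.0, 0.0]]
force: [-1.0, -0.3, -0.2]
opening: 0.006
```

Emit:
jog_arm --motion '[0,1,0,0,0,0,0,2,0,0,0,0,0,2,0,0,0,0]'

```text
time_s: 28.95
position: [0.4415, -0.0054, 0.1002]
tcp_rot: [[-0.962, 0.0, 0.271], [-0.271, -0.001, -0.962], [-0.0, -1.0, 0.001]]
force: [-2.7, 0.5, 12.5]
opening: 0.006
```

A firm stop at z = 0.1002 (predicted 0.1005) with 12.5 N. I'll lift off and inspect.

Emit:
jog_arm --motion '[0,-5,0,0,0,0,0,-40,0,0,0,0,0,-90,0,0,0,0,20,-140,0,0,0,0,30,-180,0,0,0,0,30,-180,0,0,0,0,30,-180,0,0,0,0]'

```text
time_s: 29.82
position: [0.4121, -0.0132, 0.2785]
tcp_rot: [[-0.963, -0.001, 0.271], [-0.271, -0.0, -0.963], [0.001, -1.0, 0.0]]
force: [0.2, -0.0, -0.0]
opening: 0.004
```

```bash
python3 look.py h19; python3 snap.py 19; python3 bail.py 19; python3 - <<'E'
from h import *
import pickle
R=Rz(15.76);c0=np.array([489.46,7.92,0])
st=pickle.load(open("w19.pkl","rb"));T=cloud("wrist",np.load("w19.npy"),bot.get_calibration("wrist")["hand_eye"])*1000
C=(T@st["tcp_rot"].T+st["position"]*1000-c0)@R;hsv=cv2.cvtColor(cv2.imread("pics/w19.png"),cv2.COLOR_BGR2HSV)
m=(abs(C[...,0]-10)<38)&(abs(C[...,1])<62)&(abs(C[...,2]-88)<4)&(hsv[...,1]<50);q=C[m];print("deck z",np.median(q[:,2]))
for s in(1,-1):
    m=(abs(C[...,1]-s*60)<12)&(abs(C[...,0]+50)<10)&(abs(C[...,2]-100)<12)&(hsv[...,1]<60);q=C[m];print("bar side",s,len(q),np.percentile(q,[5,50,95],axis=0).round(1).tolist())
    m=(abs(C[...,1]-s*88)<6)&(abs(C[...,0])<30)&(C[...,2]>85);q=C[m];print("leg",len(q),np.median(q,axis=0).round(1))
a=cv2.imread("pics/w19.png")[40:230,140:380];cv2.imwrite("pics/w19c.png",cv2.resize(a,None,fx=3.2,fy=3.1,interpolation=cv2.INTER_CUBIC)[:600])
E
```

```text
carrier TCP [-80.2   0.6 278.5] [ 0.2 -0.  -0. ]
scene sleeve 48 [-46.5  -4.2 104.9] [[-51.3, -32.3, 100.9], [-43.1, 26.4, 108.3]]
side sleeve 58 [-43.4   7.1 105.3] [[-47.5, -26.6, 102.6], [-39.7, 32.4, 107.9]]
29.925 [ 0.4118 -0.0131  0.2777] [[-0.962, -0.003, 0.271], [-0.271, 0.0, -0.962], [0.003, -1.0, -0.001]] [-0.1  0.1 -0.5] 0.003909411110755736
19 666 mean [-49.1  -0.2 102.6] pct [[-55.1, -32.8, 99.2], [-48.9, -0.6, 102.9], [-43.5, 32.8, 105.0]]
deck z 87.83396178805413
bar side 1 175 [[-52.9, 49.2, 88.3], [-48.2, 59.0, 99.8], [-41.2, 70.2, 101.5]]
leg 413 [  1.6  87.5 100.2]
bar side -1 175 [[-52.8, -70.3, 88.2], [-48.1, -59.5, 99.8], [-42.3, -49.1, 101.5]]
leg 412 [  1.2 -86.6 100.1]
```

View pics/h19.png

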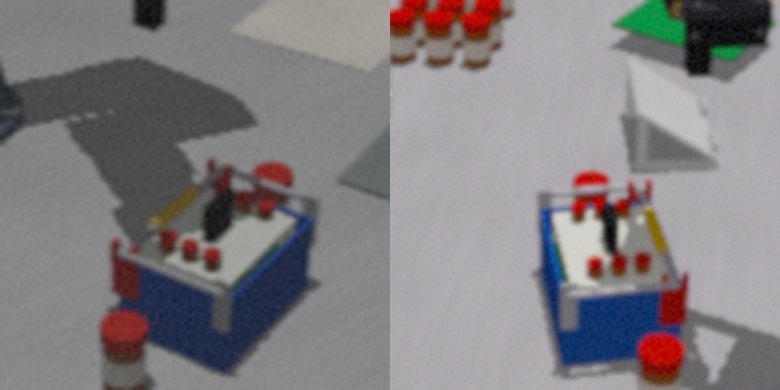

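View pics/w19c.png

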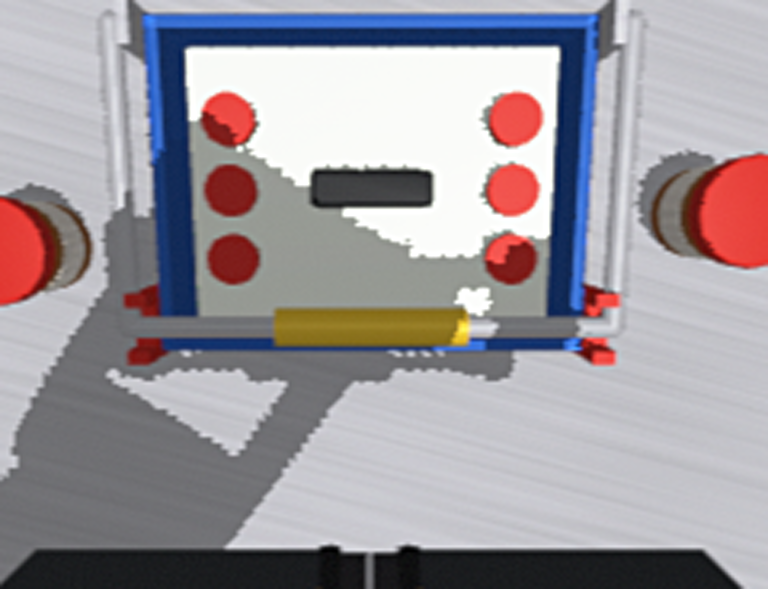

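```bash
python3 -c "
from rig import bot
print(bot.hand_in())"
```

```text
the job is handed in; nothing more can be done
None
```

I completed the job and handed it in at about 30 s of the 72 s limit, with the arm lifted clear.

- **Sheet:** I laid it in the carrier with its tab up. Its top measured 55 mm above the table and it was level to 0.1°.
- **Rack:** I carried it upright and set it down. Its deck measured 89 mm, as expected, and it was centred to about 0.2 mm.
- **Bail:** I pushed it over with the closed fingers and pressed it down. It came to a firm stop at 12.5 N, within 0.5 mm of the predicted height. The last pictures show the bar between the prongs of both catches and level.
- **Jars:** The two jars by the carrier are still standing in the last pictures. I last saw jar_c standing just after lifting the rack off the dock.

**Disagreements found:**
- The real fingertips are about 4 mm behind the reported TCP, not 22 mm ahead of it as described. My first grasp therefore closed just above the tab without touching it. I measured the tips in the cameras and corrected for this from then on.
- The wrist camera read heights about 1.2 mm low throughout, and I corrected for that in the heights above.

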